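# Close and evacuate the sample jar

### The arm

A 6-joint arm with a two-finger parallel gripper is mounted at the origin on the work surface. World frame = base frame: x ahead of the robot, y to its left, z up, the work surface at z = 0. Lengths are in m, angles in rad, forces in N, time in s.
With the tool pointing down it reaches from about 0.375 to 0.9 m from the base axis. Payload 3.1 kg.
Tool frame: the origin (TCP) lies at the very end of the fingers, on their centre line; the grasp point (between the pads) lies 19 mm behind it (manip.tcp_to_grasp is the x of the grasp point in the tool frame, in m); x points along the fingers, y is the direction in which the jaws open and shut, and the axes are right-handed (so a half turn about x gives the same grasp; the last joint's range is limited). The gripper opens to 85 mm and grips with 20 to 120 N. Pads are 22 mm wide; open, the fingers measure 114 mm over their backs; the gripper's body (76 mm by 85 mm) begins 54 mm behind the grasp point. The pads swing forward as they close: fully open they stand 13 mm farther back than shut.
Start: joints at [-0.178, 0.527, 1.433, -0, 1.181, -0.178], TCP at [0.625, 0, 0.231] pointing down, gripper open.
Joint ranges: [-3.08, 3.08], [-0.75, 2.2], [0.22, 2.44], [-1.43, 4.57], [0, 2.65], [-2.85, 2.85]. Speed limits (rad/s): [2.79, 2.79, 3.14, 3.14, 3.14, 3.14].

### API

Orientations are given as [roll, pitch, yaw] about the fixed x, y, z axes, in that order (R = Rz(yaw) Ry(pitch) Rx(roll)).
In Python, from cell import manip gives the robot as it stands.
- The arm moves only by the shell command python3 -m inch 'ROWS' [FORCE]. ROWS is JSON, a list of rows, each an object with "claw": the closure, from -1 (fully open) to 1 (shut), so that 0 is half open; "offset": the shift along the tool's x, y, z in mm, a list of three; "rot": the turn, a rotation vector about the tool's x, y, z in rad, a list of three. In form: [{"claw": claw, "offset": [x, y, z], "rot": [rx, ry, rz]}, ...]. A call has 1 to 12 rows; each row shifts and turns the commanded pose from where the row before left it, along the tool's axes as they then stand; what a row does not reach is not made up. A row lasts 1/10 s, in which the tool goes at most 50 mm and 8.59 degrees, less where a joint would pass 70% of its speed; a pose out of reach is approached as far as the arm can. A call with a gripper value outside its range is refused whole. The fingers move at their own pace and stop on an object; FORCE is the grip in N (left out, the last holds). Time passes only in rows, so rows that do not move let the fingers close. It gives the time, the measured TCP pose, the force and the opening at its end, in the units of the state.
- manip.sense(): the state, without advancing time (a new reading comes with each control period).
- manip.grab_frame(name): name is "scene" or "side" or "wrist"; returns a dict with "frame" (400x640x3 uint8, red, green, blue), "mtx" (3x3 intrinsics, pixels), "R" (3x3) and "t" (3): a world point X has camera coordinates R X + t; the wrist camera has in their place "hand_eye" (4x4, takes a point from camera to tool coordinates, whose origin is the TCP and whose axes are the tool frame's). Camera axes: x right, y down, z forward; pixel columns grow to the right and rows downward; lengths in m; the calibration is good to about 2 mm. A picture is of the moment at which its call begins: read the wrist's pose just before it. There is no depth.
- manip.sign_off(): hands the job in, once; it reports no verdict.
The state is a dict: "t": time; "qpos": joint angles; "dq": joint speeds; "joint_efforts": joint torques, N m; "tool_pos": TCP position; "ee_rot": TCP orientation; "ft_force": force on the tool from outside, world axes, zero at the start; "wrist_torque": the same for the moment, N m; "width": finger opening in m.
Only numpy, scipy, OpenCV 4.12 (cv2) and the standard library are available. Lean on these libraries where they do the work, as an engineer would, in place of code of your own. Each camera call takes 0.05 s, during which the arm holds its last target.

### The job

Set the steel lid gently on the open blue jar of the pump station so that it sits fully seated and level, and let go of it. Then draw the pump's sprung plunger out by its black handle until the red collar is level with the green pointer, not well past it, hold it steady there for two seconds, and guide it slowly back home without letting it snap back. Leave the lid on the jar, the pointer where it is set and the other things on the bench alone.

Things in the scene. Friction and masses are not known exactly. Their poses are not given: they have to be found in the camera images.
- station: Fixed pump station: grey base plate 220 x 290 x 12 mm (x, y, z), origin under its centre. The open blue jar stands on its -y half; on its +y half an aluminium pump barrel leans 30 degrees from vertical, its upper end towards the station's -x (roughly at the robot). A white scale strip overhangs the handle, so the gripper must come in tilted, along the barrel's axis.
- jar_rim (a point): Centre of the mouth of the blue jar, at the height of its rim (97 mm above the bench); the jar is 100 mm outside and 92 mm inside diameter, z up.
- jar_lid: Loose steel lid, 0.18 to 0.33 kg: plug underneath 86 mm diameter, 6 mm deep, chamfered; flange 108 mm diameter from 6 to 12 mm; blue knob 26 mm diameter from 12 to 44 mm. Origin at the centre of the plug's underside, z up. Seated, the flange lies on the rim and the origin is 6 mm below the rim.
- handle (a point): Centre of the plunger's black T handle, 64 x 18 x 22 mm along its x, y, z. z points along the pull (30 degrees from vertical), y is level: grip the 18 mm width along y, tool along -z. The scale strip runs parallel to z, 53 mm off on the +x side, up to 55 mm above the handle's centre when home; the red collar is 45 mm below the centre.
- collar (a point): Centre of the plunger's red collar disc, 48 mm diameter, 6 mm thick; same axes as the handle.
- plunger (a joint): Travel of the plunger in m: 0 home, grows as it is pulled out, stop at 0.09. A spring pulls it home with about 3.6 N at home and 1.2 N more for every 10 mm (plus about 2 N of weight and friction); let go, it snaps back.
- green_mark (a point): The point on the barrel's axis that is level with the green pointer (a 30 mm wide, 8 mm thick block on the white scale strip, 56 mm from the axis on the handle's +x side, with a short arm towards the collar). The collar's centre must come here; same axes as the handle.
- pointer (a joint): Where the green pointer is set on the scale, in m: equal to the plunger travel at which the collar is level with it (0.040 to 0.068). Held by friction; leave it.
- small_lid: Loose yellow lid, 76 mm diameter, 44 mm high, of another jar, lying near the steel one: a bystander. Origin under its centre.
- reagent: Brown bottle, 60 mm diameter, 150 mm high: a bystander. Origin under its centre.
- beaker: Clear beaker, 72 mm diameter, 60 mm high: a bystander. Origin under its centre.
- specimen_pot: Pot with an orange cap, 60 mm diameter, 70 mm high: a bystander. Origin under its centre.
- wash_jar: White jar, 64 mm diameter, 90 mm high: a bystander. Origin under its centre.
Mind the look-alikes: they are no part of the job. There is more than one size of the jar_lid; the one meant has the size given above.

How it is judged:
By the outcome, as a careful person would: the job done as asked, in the order asked, and still so for the second after the job is handed in, with the robot touching nothing.
It also fails if it takes over 64 s, if anything falls off the work surface, if the arm or the gripper's body presses on something with over 40 N, if the wrist force passes 120 N, or if a joint passes its speed limit or range.

## Working session

There is one attempt and no reset: what is moved stays moved. The work goes in short steps, Python scripts to look and compute and a shell command to move; the robot and the scene stay as the last step left them, time stands still between calls to the robot, and variables do not carry over. Pictures are saved under pics/ and viewed, and the job is handed in when it is done.

```bash
ls; mkdir -p pics; python3 - <<'E'
from cell import manip
import cv2
print(manip.sense(), manip.tcp_to_grasp)
for n in("scene","side","wrist"):
    f=manip.grab_frame(n); cv2.imwrite(f"pics/a_{n}.png",f["frame"][:,:,::-1])
    print(n,{k:v.round(4).tolist() for k,v in f.items() if k!="frame"})
E
```

```text
pics
{'t': 0.0, 'qpos': array([-1.78505306e-01,  5.28472798e-01,  1.43392160e+00,  4.07559584e-06,
        1.18145193e+00, -1.78523347e-01]), 'dq': array([ 1.91818672e-04,  1.40781631e-03,  8.84796620e-06, -5.58473810e-04,
        7.76156961e-04,  1.59083700e-03]), 'joint_efforts': array([ 2.50220628e-04, -4.42344439e+01, -1.78024775e+01, -2.06930472e-04,
        8.36740597e-03,  2.24214921e-05]), 'tool_pos': array([6.24258096e-01, 1.61142588e-04, 2.30323449e-01]), 'ee_rot': array([-1.7509912 ,  1.56854265,  2.96141427]), 'ft_force': array([0.09296981, 0.52524224, 0.30676723]), 'wrist_torque': array([0.01585404, 0.00041385, 0.07250284]), 'width': 0.08564933225989861} -0.0187
scene {'mtx': [[469.0134, 0.0, 328.5679], [0.0, 469.0134, 199.2223], [0.0, 0.0, 1.0]], 'R': [[0.5394, 0.8421, 0.0063], [0.6238, -0.3945, -0.6748], [-0.5657, 0.3679, -0.738]], 't': [-0.2547, -0.2302, 1.7291]}
side {'mtx': [[365.5563, 0.0, 318.5573], [0.0, 365.5563, 204.105], [0.0, 0.0, 1.0]], 'R': [[0.967, -0.2546, 0.0037], [-0.1579, -0.611, -0.7757], [0.1998, 0.7496, -0.631]], 't': [-0.4863, 0.1964, 0.9661]}
wrist {'mtx': [[284.672, 0.0, 313.8362], [0.0, 284.672, 198.727], [0.0, 0.0, 1.0]], 'hand_eye': [[0.0003, -0.3171, 0.9484, -0.1434], [1.0, -0.0007, -0.0006, 0.0006], [0.0008, 0.9484, 0.3171, -0.0817], [0.0, 0.0, 0.0, 1.0]]}
```

View pics/a_scene.png

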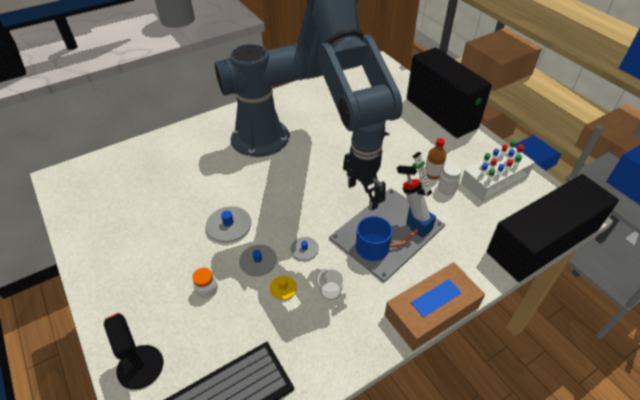

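View pics/a_side.png

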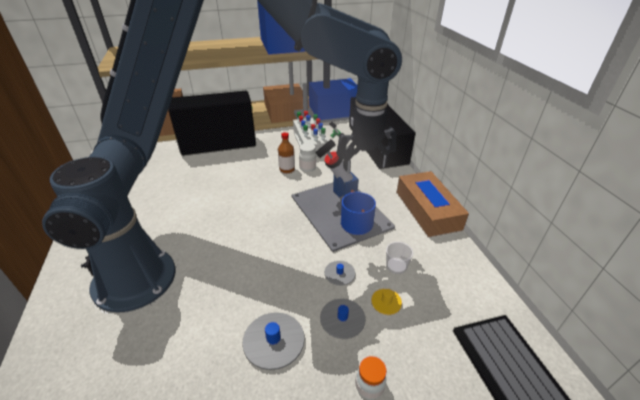

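View pics/a_wrist.png

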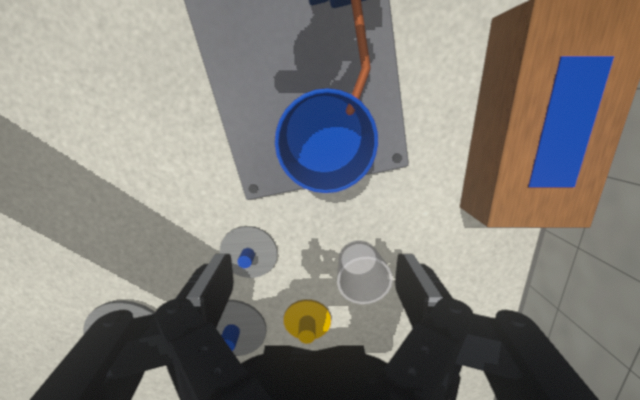

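Candidates for the steel lid in the scene view are three grey discs with blue knobs: large (228,222), middle (257,260) and small (305,247). The yellow lid is at (284,288). I'll measure their diameters.

```bash
cat > h.py <<'E'
import numpy as np, cv2
from scipy.spatial.transform import Rotation as Ro
from cell import manip
def cam(name, save=None):
    s=manip.sense(); f=manip.grab_frame(name)
    if name=="wrist":
        T=np.eye(4);T[:3,:3]=Ro.from_euler('xyz',s['ee_rot']).as_matrix();T[:3,3]=s['tool_pos']
        E=np.linalg.inv(T@f['hand_eye']);R,t=E[:3,:3],E[:3,3]
    else: R,t=f['R'],f['t']
    if save:
        cv2.imwrite(f"pics/{save}.png",f['frame'][:,:,::-1])
        np.savez(f"pics/{save}.npz",K=f['mtx'],R=R,t=t)
    return f['frame'],(f['mtx'],R,t)
def load(save):
    d=np.load(f"pics/{save}.npz"); return d['K'],d['R'],d['t']
def ray(c,u,v):
    K,R,t=c; d=R.T@np.linalg.inv(K)@np.array([u,v,1.]); return -R.T@t,d
def atz(c,u,v,z):
    o,d=ray(c,u,v); return o+d*(z-o[2])/d[2]
def proj(c,X):
    K,R,t=c; X=np.atleast_2d(X); p=(K@(R@X.T+t[:,None])).T; return p[:,:2]/p[:,2:]
def tri(obs):
    A=np.zeros((3,3));b=np.zeros(3);
    for c,u,v in obs:
        o,d=ray(c,u,v);d/=np.linalg.norm(d);P=np.eye(3)-np.outer(d,d);A+=P;b+=P@o
    X=np.linalg.solve(A,b); return X,[(proj(c,X)[0]-[u,v]).round(1).tolist() for c,u,v in obs]
def crop(img,x0,y0,x1,y1,s,name):
    cv2.imwrite(f"pics/{name}.png",cv2.resize(img[y0:y1,x0:x1,::-1],None,fx=s,fy=s,interpolation=cv2.INTER_CUBIC))
E
python3 - <<'E'
from h import *
f,c=cam("scene","b_scene"); crop(f,190,190,350,310,5,"b_lids")
crop(f,320,130,480,250,5,"b_station")
f,c=cam("side","b_side"); crop(f,230,240,430,400,4,"b_lids2")
crop(f,280,110,410,250,4,"b_station2")
E
```

```text
(no output)
```

View pics/b_lids.png

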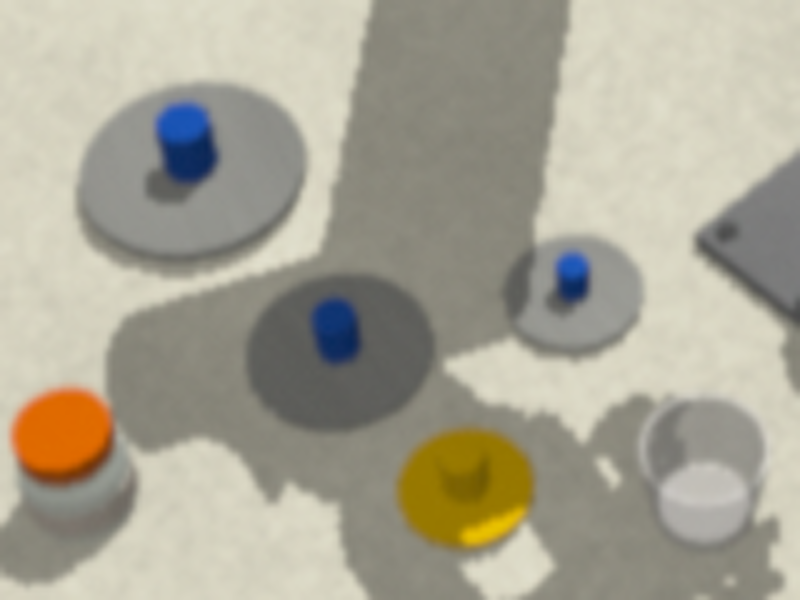

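View pics/b_lids2.png

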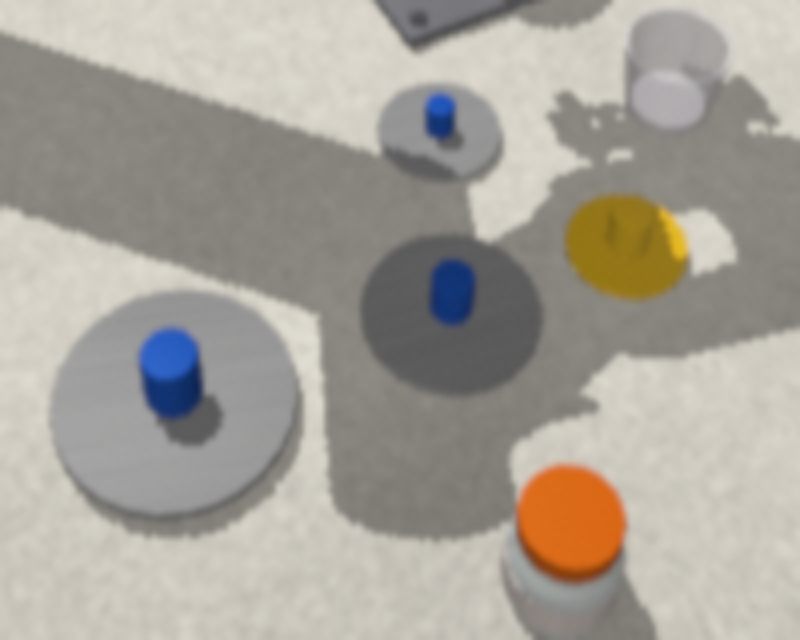

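View pics/b_station.png

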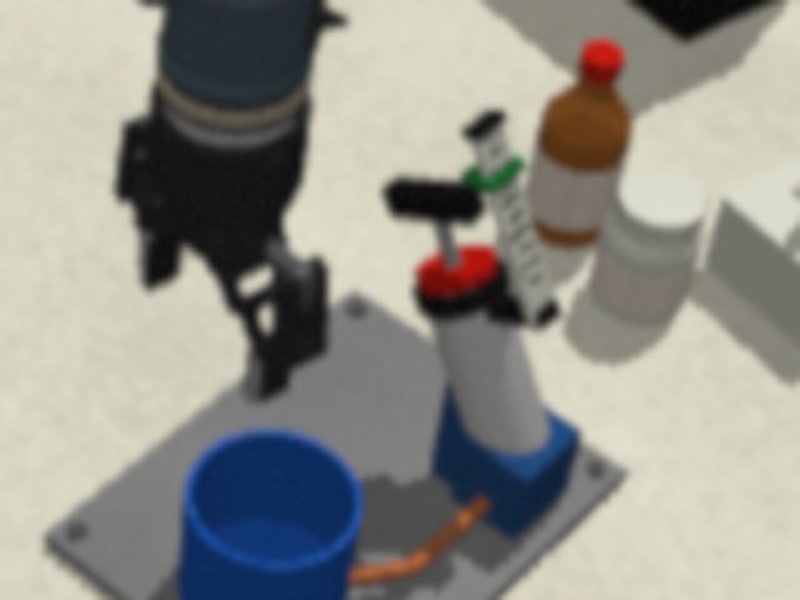

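View pics/b_station2.png

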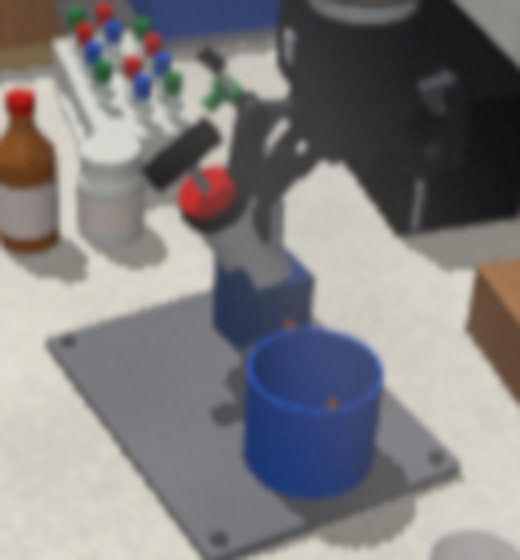

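```bash
python3 - <<'E'
from h import *
a=load("b_scene");b=load("b_side")
A=lambda x,y:(190+(x+.5)/5-.5,190+(y+.5)/5-.5)
B=lambda x,y:(230+(x+.5)/4-.5,240+(y+.5)/4-.5)
for n,pa,pb in [("large",[(80,180),(305,150),(200,84),(180,250)],[(52,400),(298,390),(180,292),(165,510)]),
 ("mid",[(247,360),(434,345),(340,274),(335,430)],[(362,310),(541,315),(450,235),(455,394)]),
 ("small",[(506,292),(642,290),(575,236),(572,350)],[(379,130),(502,135),(440,84),(447,180)])]:
    for c,F,p in((a,A,pa),(b,B,pb)):
        X=np.array([atz(c,*F(*q),0.012) for q in p])
        print(n,"ctr",((X[0]+X[1])/2).round(4),((X[2]+X[3])/2).round(4),"d",np.linalg.norm(X[0]-X[1]).round(4),np.linalg.norm(X[2]-X[3]).round(4))
# knob tops
for n,p,q in [("large",(184,121),(170,347)),("mid",(333,310),(453,270)),("small",(573,262),(440,102)),]:
    print(n,tri([(a,*A(*p)),(b,*B(*q))]))
# jar rim in both (scene crop x5 from 320,130; side x4 from 280,110)
S=lambda x,y:(320+(x+.5)/5-.5,130+(y+.5)/5-.5)
D=lambda x,y:(280+(x+.5)/4-.5,110+(y+.5)/4-.5)
for c,F,p in((a,S,[(183,500),(363,500),(275,432),(272,571)]),(b,D,[(246,372),(382,372),(313,328),(315,413)])):
    X=np.array([atz(c,*F(*q),0.097) for q in p]); print("jar",((X[0]+X[1])/2).round(4),((X[2]+X[3])/2).round(4),np.linalg.norm(X[0]-X[1]).round(4),np.linalg.norm(X[2]-X[3]).round(4))
w=load if 0 else None
# base corners z .012
for q in [(50,537),(357,293),(625,474)]: print("corner",atz(a,*S(*q),.012).round(4))
for q in [(47,343),(218,560),(460,470)]: print("corner2",atz(b,*D(*q),.012).round(4))
# handle triangulation: ends
print("h", tri([(a,*S(434,200)),(b,*D(182,154))]))
print("collar", tri([(a,*S(460,268)),(b,*D(208,193))]))
E
```

```text
large ctr [ 0.3253 -0.271   0.012 ] [ 0.324  -0.2723  0.012 ] d 0.1364 0.1318
large ctr [ 0.3268 -0.2714  0.012 ] [ 0.3256 -0.2706  0.012 ] d 0.1375 0.1332
mid ctr [ 0.4985 -0.2578  0.012 ] [ 0.4959 -0.2585  0.012 ] d 0.1065 0.1086
mid ctr [ 0.4928 -0.2599  0.012 ] [ 0.4937 -0.2588  0.012 ] d 0.1054 0.1075
small ctr [ 0.5325 -0.1227  0.012 ] [ 0.5328 -0.1233  0.012 ] d 0.0796 0.0826
small ctr [ 0.5272 -0.1276  0.012 ] [ 0.5297 -0.1265  0.012 ] d 0.0814 0.082
large (array([ 0.32775623, -0.27030252,  0.05633377]), [[0.1, -0.2], [0.2, 0.3]])
mid (array([ 0.49375952, -0.25581448,  0.04707625]), [[0.1, -0.2], [0.2, 0.2]])
small (array([ 0.52837398, -0.12020918,  0.03362735]), [[0.0, -0.0], [0.0, 0.0]])
jar [0.6384 0.0445 0.097 ] [0.6384 0.0449 0.097 ] 0.1008 0.0999
jar [0.6325 0.0418 0.097 ] [0.6337 0.0452 0.097 ] 0.0989 0.099
corner [ 0.5384 -0.0388  0.012 ]
corner [0.4762 0.2407 0.012 ]
corner [0.686  0.2852 0.012 ]
corner2 [0.4698 0.2327 0.012 ]
corner2 [ 0.537  -0.0432  0.012 ]
corner2 [7.412e-01 5.000e-04 1.200e-02]
h (array([0.57401685, 0.19517036, 0.19985972]), [[0.0, -0.0], [0.0, 0.0]])
collar (array([0.59686026, 0.20204006, 0.15909345]), [[-0.1, 0.4], [-0.2, -0.3]])
```

```bash
python3 - <<'E'
from h import *
f,c=cam("wrist","c_wrist"); crop(f,260,75,400,205,5,"c_jar"); crop(f,190,210,400,370,4,"c_lids")
print(manip.sense()['t'])
a=load("b_scene");b=load("b_side")
A=lambda x,y:(190+(x+.5)/5-.5,190+(y+.5)/5-.5)
B=lambda x,y:(230+(x+.5)/4-.5,240+(y+.5)/4-.5)
print("yellow",atz(a,*A(466,490),.012),atz(b,*B(627,247),.012))
R=Ro.from_euler('xyz',manip.sense()['ee_rot']).as_matrix();print(R.round(3))
E
```

```text
0.3
yellow [ 0.6167957  -0.24133089  0.012     ] [ 0.61123437 -0.24306634  0.012     ]
[[-0.001  1.     0.   ]
 [ 0.     0.    -1.   ]
 [-1.    -0.001 -0.   ]]
```

View pics/c_jar.png

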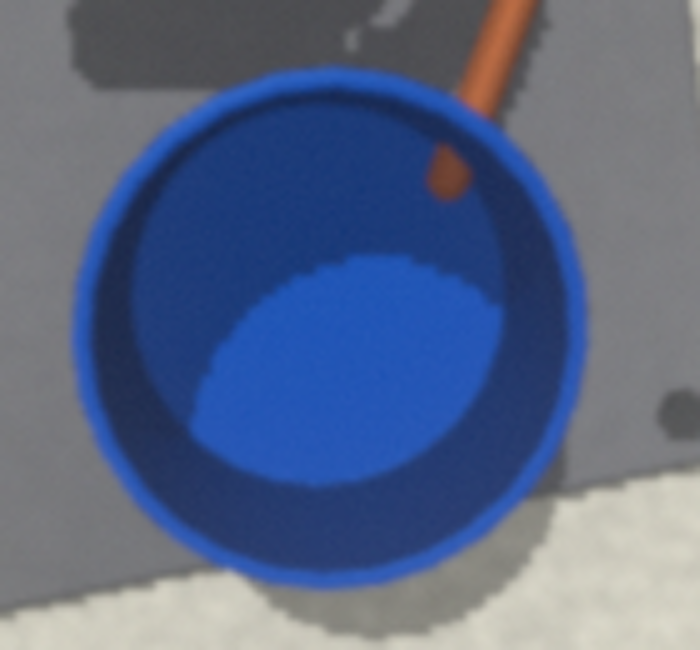

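View pics/c_lids.png

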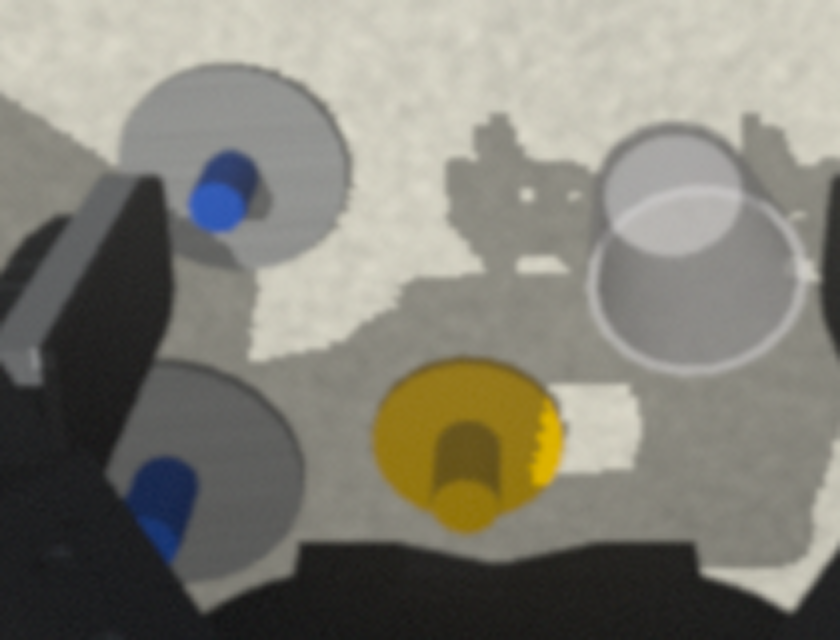

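```bash
python3 -m inch '[{"claw":-1,"offset":[0,0,0],"rot":[-0.14,0,0]},{"claw":-1,"offset":[0,0,0],"rot":[-0.14,0,0]},{"claw":-1,"offset":[0,0,0],"rot":[-0.14,0,0]},{"claw":-1,"offset":[0,0,0],"rot":[-0.14,0,0]},{"claw":-1,"offset":[0,0,0],"rot":[-0.14,0,0]},{"claw":-1,"offset":[0,0,0],"rot":[-0.14,0,0]},{"claw":-1,"offset":[0,0,0],"rot":[-0.14,0,0]},{"claw":-1,"offset":[0,0,0],"rot":[-0.14,0,0]},{"claw":-1,"offset":[0,0,0],"rot":[-0.14,0,0]},{"claw":-1,"offset":[0,0,0],"rot":[-0.14,0,0]},{"claw":-1,"offset":[0,0,0],"rot":[-0.14,0,0]},{"claw":-1,"offset":[0,0,0],"rot":[-0.03,0,0]}]' 30
python3 - <<'E'
from h import *
w=load("c_wrist"); F=lambda x,y:(260+(x+.5)/5-.5,75+(y+.5)/5-.5)
X=np.array([atz(w,*F(*q),0.097) for q in [(73,325),(588,325),(330,67),(335,590)]]);print(((X[0]+X[1])/2).round(4),((X[2]+X[3])/2).round(4),np.linalg.norm(X[0]-X[1]),np.linalg.norm(X[2]-X[3]))
s=manip.sense();print(s['qpos'].round(3),Ro.from_euler('xyz',s['ee_rot']).as_matrix().round(3),s['tool_pos'])
E
```

```text
t: 1.5
tool_pos: [0.6249, 0.0, 0.2312]
ee_rot: [2.905, 1.571, 2.906]
ft_force: [-0.2, 0.3, -0.0]
width: 0.0852
[0.6364 0.049  0.097 ] [0.6369 0.0455 0.097 ] 0.09888328985838062 0.09951742533228596
[-0.179  0.528  1.433  0.     1.181 -1.75 ] [[-0.    -0.001  1.   ]
 [ 0.     1.     0.001]
 [-1.     0.    -0.   ]] [6.24891797e-01 4.63317342e-05 2.31214069e-01]
```

```bash
python3 -m inch '[{"claw":-1,"offset":[0,-20,-10],"rot":[0,0,0]},{"claw":-1,"offset":[0,-37,-19],"rot":[0,0,0]},{"claw":-1,"offset":[0,-37,-19],"rot":[0,0,0]},{"claw":-1,"offset":[0,-37,-19],"rot":[0,0,0]},{"claw":-1,"offset":[0,-37,-19],"rot":[0,0,0]},{"claw":-1,"offset":[0,-37,-19],"rot":[0,0,0]},{"claw":-1,"offset":[0,-37,-19],"rot":[0,0,0]},{"claw":-1,"offset":[0,-16,-8],"rot":[0,0,0]},{"claw":-1,"offset":[0,0,0],"rot":[0,0,0]},{"claw":-1,"offset":[0,0,0],"rot":[0,0,0]}]'
python3 - <<'E'
from h import *
f,c=cam("wrist","d_wrist")
E
```

```text
t: 2.5
tool_pos: [0.4927, -0.2578, 0.2313]
ee_rot: [1.39, 1.57, 1.387]
ft_force: [0.7, -0.1, -0.0]
width: 0.0855
```

View pics/d_wrist.png

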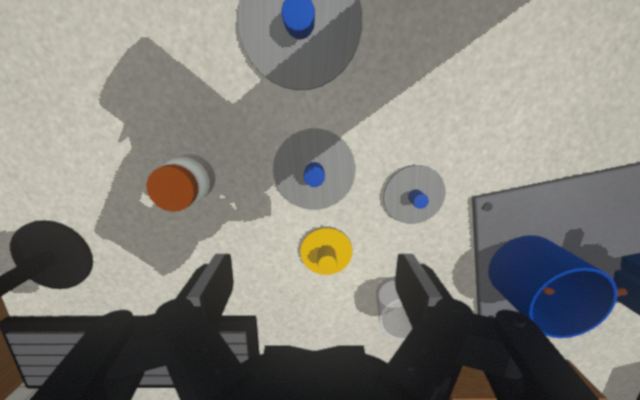

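```bash
python3 - <<'E'
from h import *
w=load("d_wrist"); f=cv2.imread("pics/d_wrist.png")[:,:,::-1]; crop(f,250,110,450,280,4,"d_crop")
X=np.array([atz(w,*q,0.012) for q in [(272.5,169),(355,169),(314,127.5),(314,209.5)]]);print(X.round(4),X.mean(0))
print(atz(w,314,174,.044))
E
```

```text
[[ 0.492  -0.3111  0.012 ]
 [ 0.4925 -0.204   0.012 ]
 [ 0.4398 -0.2571  0.012 ]
 [ 0.5484 -0.2575  0.012 ]] [ 0.49317653 -0.25743016  0.012     ]
[ 0.49118607 -0.2573234   0.044     ]
```

View pics/d_crop.png

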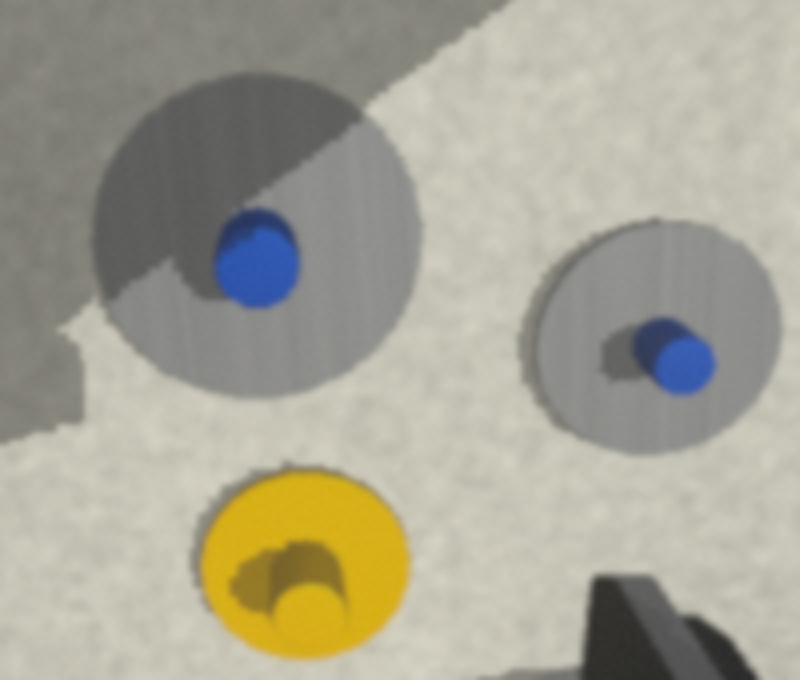

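```bash
python3 -m inch '[{"claw":-0.6,"offset":[20,0,0],"rot":[0,0,0]},{"claw":-0.3,"offset":[35,0,0],"rot":[0,0,0]},{"claw":-0.3,"offset":[35,0,0],"rot":[0,0,0]},{"claw":-0.3,"offset":[35,0,0],"rot":[0,0,0]},{"claw":-0.3,"offset":[30,0,0],"rot":[0,0,0]},{"claw":-0.3,"offset":[25,0,0],"rot":[0,0,0]},{"claw":-0.3,"offset":[20,0,0],"rot":[0,0,0]},{"claw":-0.3,"offset":[8,0,0],"rot":[0,0,0]},{"claw":-0.3,"offset":[6,0,0],"rot":[0,0,0]},{"claw":-0.3,"offset":[0,0,0],"rot":[0,0,0]}]' 35
python3 - <<'E'
from h import *
f,c=cam("wrist","e_wrist");print(manip.sense()['tool_pos'],manip.sense()['ft_force'])
E
```

```text
t: 3.55
tool_pos: [0.4932, -0.2573, 0.0172]
ee_rot: [1.877, 1.571, 1.877]
ft_force: [0.3, -1.0, -0.1]
width: 0.0556
[ 0.49335685 -0.25769129  0.01778604] [-0.03302638 -0.47373972  0.6386986 ]
```

View pics/e_wrist.png

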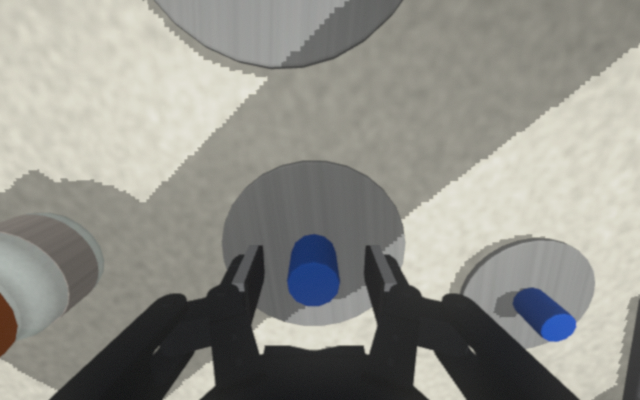

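```bash
python3 - <<'E'
from h import *
print(atz(load("e_wrist"),314,283,.044))
E
python3 -m inch '[{"claw":1,"offset":[0,0,0],"rot":[0,0,0]},{"claw":1,"offset":[0,0,0],"rot":[0,0,0]},{"claw":1,"offset":[0,0,0],"rot":[0,0,0]},{"claw":1,"offset":[0,0,0],"rot":[0,0,0]},{"claw":1,"offset":[0,0,0],"rot":[0,0,0]},{"claw":1,"offset":[0,0,0],"rot":[0,0,0]}]' 50
```

```text
[ 0.49365417 -0.25721992  0.044     ]
t: 4.2
tool_pos: [0.4933, -0.2583, 0.0185]
ee_rot: [-0.623, 1.569, -0.624]
ft_force: [0.3, 0.7, 6.4]
width: 0.0246
```

```bash
python3 -m inch '[{"claw":1,"offset":[-3,0,0],"rot":[0,0,0]},{"claw":1,"offset":[-10,0,0],"rot":[0,0,0]},{"claw":1,"offset":[-20,0,0],"rot":[0,0,0]},{"claw":1,"offset":[-30,0,0],"rot":[0,0,0]},{"claw":1,"offset":[-30,0,0],"rot":[0,0,0]},{"claw":1,"offset":[-30,0,0],"rot":[0,0,0]},{"claw":1,"offset":[-20,0,0],"rot":[0,0,0]},{"claw":1,"offset":[-10,0,0],"rot":[0,0,0]},{"claw":1,"offset":[0,0,0],"rot":[0,0,0]}]'
python3 - <<'E'
from h import *
f,c=cam("wrist","f_wrist");print(manip.sense()['tool_pos'],manip.sense()['ft_force'])
f,c=cam("side","f_side");crop(f,260,180,420,300,5,"f_sidec")
E
```

```text
t: 5.1
tool_pos: [0.4932, -0.2582, 0.1717]
ee_rot: [-0.686, 1.568, -0.687]
ft_force: [-0.2, 0.1, -2.9]
width: 0.0243
[ 0.49252735 -0.25772062  0.1704228 ] [-0.02466646  0.18074101 -2.873806  ]
```

View pics/f_wrist.png

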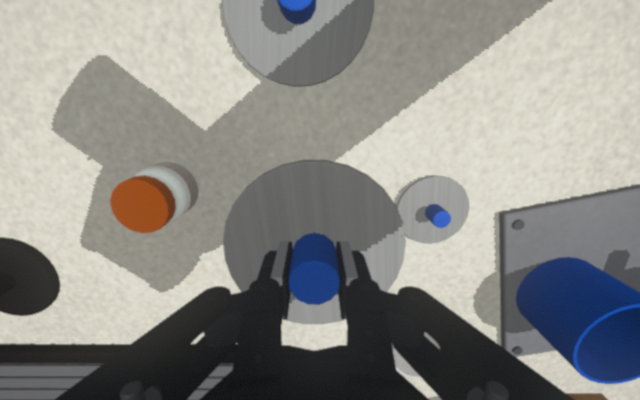

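View pics/f_sidec.png

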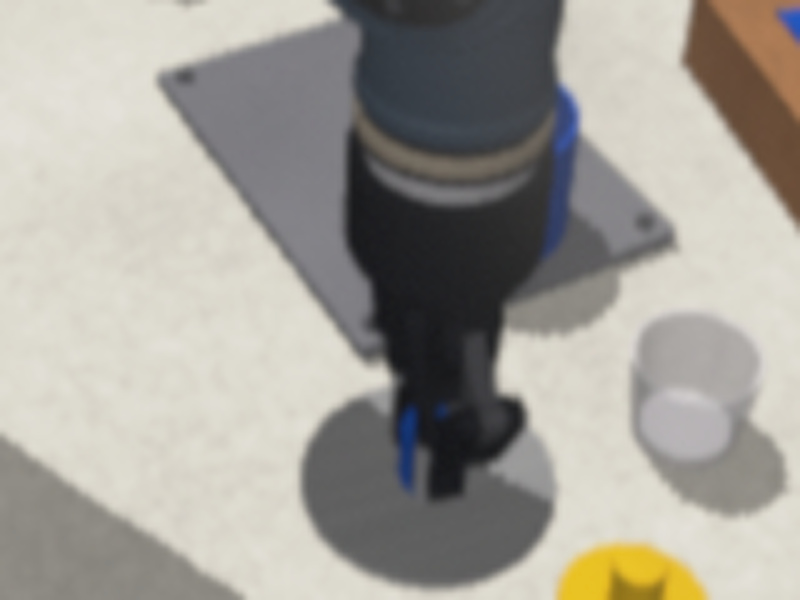

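The lid is held level (2.9 N, knob top at (314,283)). Next I'll move close to the jar and measure the rim with the wrist camera.

```bash
python3 -m inch '[{"claw":1,"offset":[-6,10,10],"rot":[0,0,0]},{"claw":1,"offset":[-6,20,20],"rot":[0,0,0]},{"claw":1,"offset":[-6,30,27],"rot":[0,0,0]},{"claw":1,"offset":[-6,30,28],"rot":[0,0,0]},{"claw":1,"offset":[-6,30,28],"rot":[0,0,0]},{"claw":1,"offset":[0,30,28],"rot":[0,0,0]},{"claw":1,"offset":[0,25,24],"rot":[0,0,0]},{"claw":1,"offset":[0,15,15],"rot":[0,0,0]},{"claw":1,"offset":[0,8,7],"rot":[0,0,0]},{"claw":1,"offset":[0,0,0],"rot":[0,0,0]},{"claw":1,"offset":[0,0,0],"rot":[0,0,0]}]'
python3 - <<'E'
from h import *
f,c=cam("wrist","g_wrist");print(manip.sense()['tool_pos'],manip.sense()['ft_force'])
E
```

```text
t: 6.3
tool_pos: [0.6789, -0.0602, 0.1994]
ee_rot: [-3.129, 1.568, -3.13]
ft_force: [-0.1, -0.1, -2.1]
width: 0.0246
[ 0.67885054 -0.06068735  0.19969878] [ 1.12299149 -0.89575364 -2.60566043]
```

View pics/g_wrist.png

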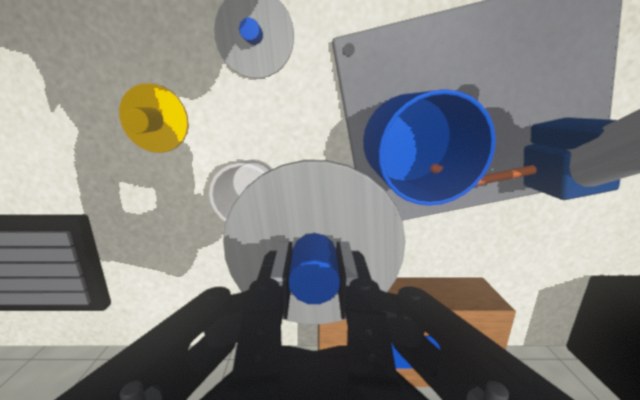

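```bash
python3 - <<'E'
from h import *
f=cv2.imread("pics/g_wrist.png")[:,:,::-1];crop(f,355,80,505,215,5,"g_c")
E
```

```text
(no output)
```

View pics/g_c.png

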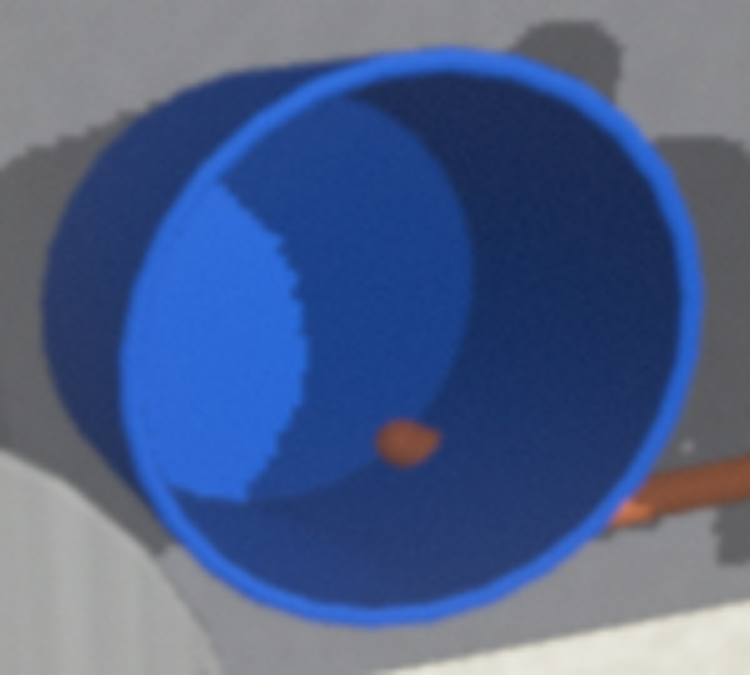

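```bash
python3 - <<'E'
from h import *
from scipy.optimize import least_squares
w=load("g_wrist");F=lambda x,y:(355+(x+.5)/5-.5,80+(y+.5)/5-.5)
def fit(P):
    r=least_squares(lambda p:np.hypot(P[:,0]-p[0],P[:,1]-p[1])-p[2],[*P[:,:2].mean(0),.05]);return r.x.round(4),(r.fun*1e3).round(1)
P=np.array([atz(w,*F(*q),.097) for q in[(120,360),(703,300),(450,46),(375,627),(205,185),(610,527),(600,105),(180,530)]])
print("jar",fit(P))
P=np.array([atz(w,*q,.1997-.006) for q in[(222.5,242),(405,242),(314,160),(250,182),(378,182),(235,280),(393,280)]])
print("lid",fit(P), manip.sense()['tool_pos'])
E
```

```text
jar (array([0.6369, 0.0464, 0.0492]), array([ 1.3, -0.1,  1.2, -0.1, -1.2,  0.4, -0.9, -0.7]))
lid (array([ 0.6785, -0.0601,  0.053 ]), array([ 0.4,  0.2, -0.6,  0.2,  0.3, -0.3, -0.2])) [ 0.67885054 -0.06068735  0.19969878]
```

```bash
python3 -m inch '[{"claw":1,"offset":[0,12,-5],"rot":[0,0,0]},{"claw":1,"offset":[0,22,-9],"rot":[0,0,0]},{"claw":1,"offset":[0,24,-9],"rot":[0,0,0]},{"claw":1,"offset":[0,22,-9],"rot":[0,0,0]},{"claw":1,"offset":[10,16,-6],"rot":[0,0,0]},{"claw":1,"offset":[15,10,-4],"rot":[0,0,0]},{"claw":1,"offset":[20,0,0],"rot":[0,0,0]},{"claw":1,"offset":[20,0,0],"rot":[0,0,0]},{"claw":1,"offset":[10,0,0],"rot":[0,0,0]},{"claw":1,"offset":[4,0,0],"rot":[0,0,0]},{"claw":1,"offset":[0,0,0],"rot":[0,0,0]},{"claw":1,"offset":[0,0,0],"rot":[0,0,0]}]'
python3 - <<'E'
from h import *
f,c=cam("scene","i_scene");crop(f,340,190,440,265,8,"i_c1")
f,c=cam("side","i_side");crop(f,320,170,400,240,8,"i_c2")
print(manip.sense()['tool_pos'],manip.sense()['ft_force'])
E
```

```text
t: 7.55
tool_pos: [0.6387, 0.046, 0.1221]
ee_rot: [-0.082, 1.569, -0.083]
ft_force: [-0.3, -0.1, -2.1]
width: 0.0244
[0.63879842 0.04588192 0.12236452] [-0.96612457 -0.56624242 -2.51848934]
```

View pics/i_c1.png

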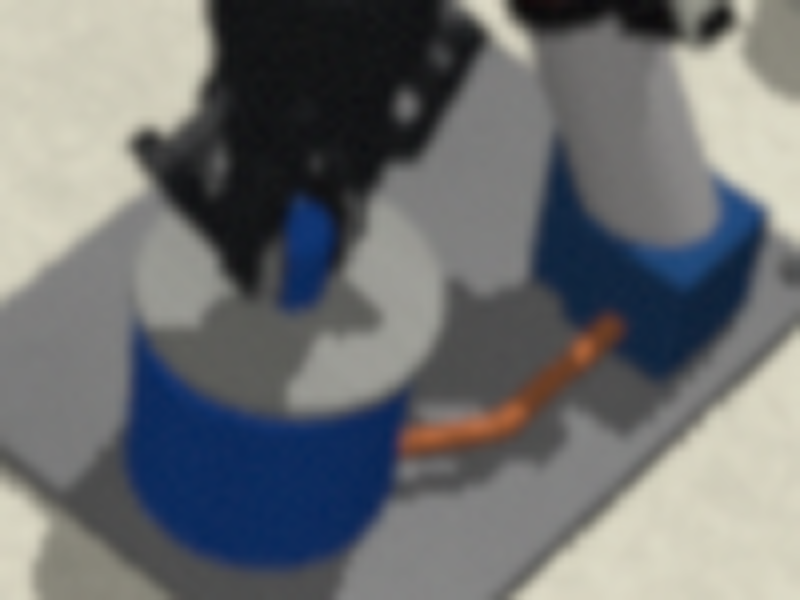

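View pics/i_c2.png

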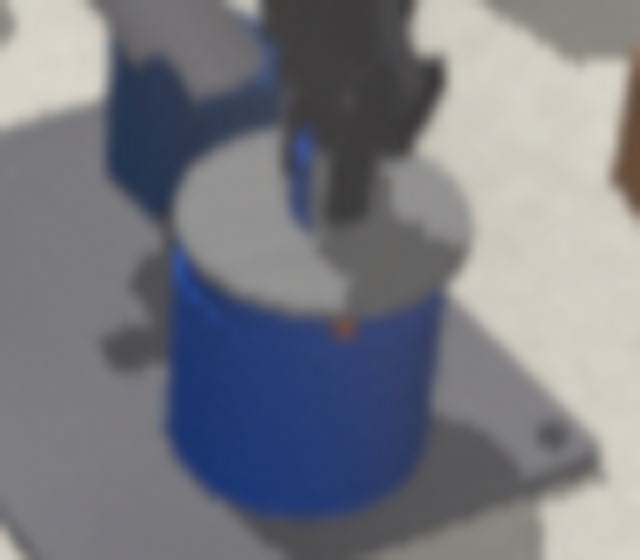

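```bash
python3 - <<'E'
from h import *
a=load("i_scene");b=load("i_side")
S=lambda x,y:(340+(x+.5)/8-.5,190+(y+.5)/8-.5); D=lambda x,y:(320+(x+.5)/8-.5,170+(y+.5)/8-.5)
z=.116
X=np.array([atz(a,*S(*q),z) for q in[(133,285),(447,298)]]);print(X.round(4),X.mean(0),np.linalg.norm(X[0]-X[1]))
X=np.array([atz(b,*D(*q),z) for q in[(174,215),(472,225)]]);print(X.round(4),X.mean(0),np.linalg.norm(X[0]-X[1]))
# predicted edges
th=np.linspace(0,2*np.pi,400)
def circ(x,y,z,r): return np.c_[x+r*np.cos(th),y+r*np.sin(th),0*th+z]
for n,c,o,k in(("scene",a,(340,190),8),("side",b,(320,170),8)):
    for nm,C in(("lid",circ(.6388,.0459,z,.054)),("jar",circ(.6367,.0465,.097,.05))):
        p=(proj(c,C)-o)*k; print(n,nm,p.min(0).round(),p.max(0).round())
E
```

```text
[[0.6106 0.0013 0.116 ]
 [0.6734 0.0897 0.116 ]] [0.64196634 0.04549446 0.116     ] 0.1083720432348638
[[0.5858 0.0589 0.116 ]
 [0.6877 0.0266 0.116 ]] [0.63678333 0.0427344  0.116     ] 0.10690539210235638
scene lid [126. 164.] [438. 406.]
scene jar [132. 203.] [419. 426.]
side lid [172. 122.] [472. 306.]
side jar [174. 169.] [450. 340.]
```

```bash
python3 -m inch '[{"claw":1,"offset":[0,0,-3],"rot":[0,0,0]},{"claw":1,"offset":[2,0,0],"rot":[0,0,0]},{"claw":1,"offset":[2,0,0],"rot":[0,0,0]},{"claw":1,"offset":[0,0,0],"rot":[0,0,0]},{"claw":1,"offset":[0,0,0],"rot":[0,0,0]}]'
python3 - <<'E'
from h import *
for i in range(4):
  f,c=cam("scene");s=manip.sense();print(s['tool_pos'],s['ft_force'])
E
```

```text
t: 8.15
tool_pos: [0.635, 0.046, 0.1172]
ee_rot: [3.011, 1.571, 3.011]
ft_force: [-0.1, 0.3, -3.7]
width: 0.0244
[0.63502754 0.04601808 0.11721037] [ 0.0965663  -0.57819849 -1.44605154]
[0.6350969  0.04600341 0.11729841] [-0.63770785 -0.72914374 -2.59609777]
[0.63511689 0.04602235 0.11731756] [-0.31055478  0.12810034 -1.9509305 ]
[0.63508937 0.04601442 0.11731966] [ 0.53876301 -0.40768929 -2.71553316]
```

```bash
python3 -m inch '[{"claw":1,"offset":[1,0,0],"rot":[0,0,0]},{"claw":1,"offset":[1,0,0],"rot":[0,0,0]},{"claw":1,"offset":[1,0,0],"rot":[0,0,0]},{"claw":1,"offset":[1,0,0],"rot":[0,0,0]},{"claw":1,"offset":[0,0,0],"rot":[0,0,0]}]'
python3 -m inch '[{"claw":1,"offset":[1,0,0],"rot":[0,0,0]},{"claw":1,"offset":[1,0,0],"rot":[0,0,0]},{"claw":1,"offset":[0,0,0],"rot":[0,0,0]}]'
```

```text
t: 8.85
tool_pos: [0.6349, 0.046, 0.1131]
ee_rot: [3.055, 1.57, 3.054]
ft_force: [0.2, -0.4, -2.2]
width: 0.0245
t: 9.15
tool_pos: [0.6349, 0.0461, 0.1112]
ee_rot: [3.007, 1.57, 3.007]
ft_force: [-0.8, 0.4, -2.2]
width: 0.0243
```

```bash
python3 -m inch '[{"claw":1,"offset":[1,0,0],"rot":[0,0,0]},{"claw":1,"offset":[0.5,0,0],"rot":[0,0,0]},{"claw":1,"offset":[0,0,0],"rot":[0,0,0]}]'
python3 -m inch '[{"claw":1,"offset":[0.5,0,0],"rot":[0,0,0]},{"claw":1,"offset":[0.5,0,0],"rot":[0,0,0]},{"claw":1,"offset":[0,0,0],"rot":[0,0,0]}]'
python3 - <<'E'
from h import *
f,c=cam("side","j_side");crop(f,320,170,400,240,8,"j_c2")
f,c=cam("scene","j_scene");crop(f,340,190,440,265,8,"j_c1");print(manip.sense()['ft_force'])
E
```

```text
t: 9.45
tool_pos: [0.6349, 0.046, 0.1097]
ee_rot: [-3.104, 1.571, -3.105]
ft_force: [-0.0, 0.3, -3.6]
width: 0.0244
t: 9.75
tool_pos: [0.635, 0.046, 0.1095]
ee_rot: [-0.227, 1.57, -0.227]
ft_force: [-2.5, -0.1, 3.1]
width: 0.0244
[-1.97510094  0.26960887  3.72584372]
```

View pics/j_c2.png

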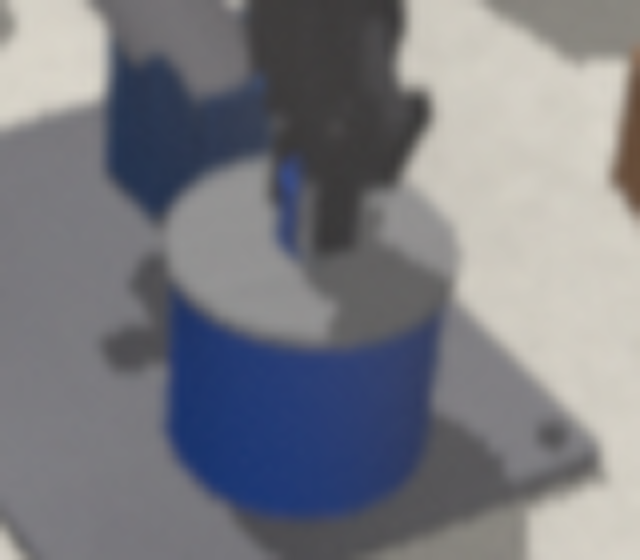

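View pics/j_c1.png

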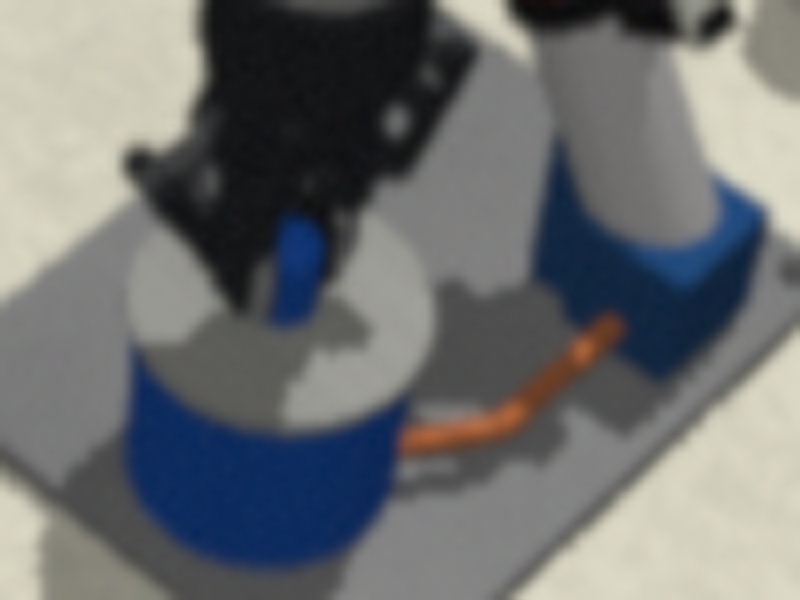

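```bash
python3 -m inch '[{"claw":0.3,"offset":[0,0,0],"rot":[0,0,0]},{"claw":0,"offset":[0,0,0],"rot":[0,0,0]},{"claw":-0.3,"offset":[0,0,0],"rot":[0,0,0]},{"claw":-0.3,"offset":[0,0,0],"rot":[0,0,0]},{"claw":-0.3,"offset":[-10,0,0],"rot":[0,0,0]},{"claw":-0.3,"offset":[-20,0,0],"rot":[0,0,0]},{"claw":-0.3,"offset":[-30,0,0],"rot":[0,0,0]},{"claw":-0.3,"offset":[-40,0,0],"rot":[0,0,0]},{"claw":-0.5,"offset":[-40,0,0],"rot":[0,0,0]},{"claw":-0.5,"offset":[-40,0,0],"rot":[0,0,0]},{"claw":-0.5,"offset":[-20,0,0],"rot":[0,0,0]},{"claw":-0.5,"offset":[0,0,0],"rot":[0,0,0]}]'
python3 - <<'E'
from h import *
f,c=cam("side","k_side");crop(f,290,100,410,245,5,"k_c2")
f,c=cam("scene","k_scene");crop(f,330,140,450,265,5,"k_c1")
f,c=cam("wrist","k_wrist");print(manip.sense()['tool_pos'])
E
```

```text
t: 11.05
tool_pos: [0.6372, 0.0459, 0.3141]
ee_rot: [-0.099, 1.561, -0.099]
ft_force: [0.4, -0.2, 1.1]
width: 0.0639
[0.63411722 0.0461107  0.30788881]
```

View pics/k_c2.png

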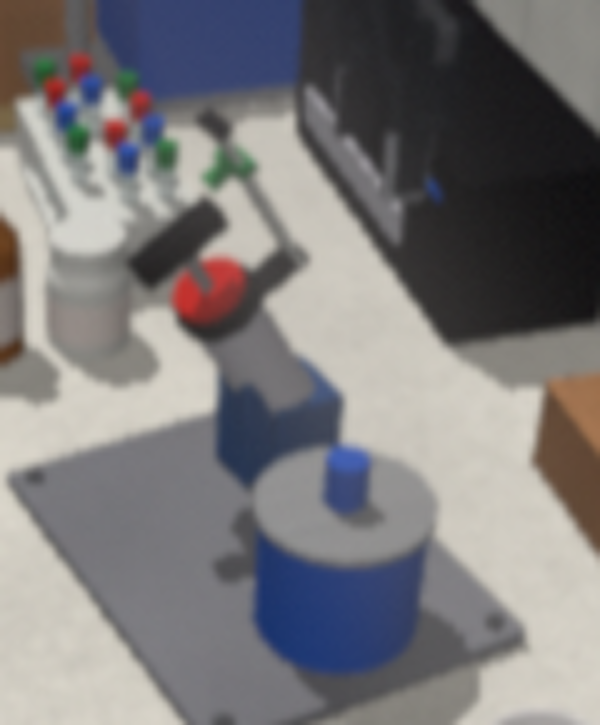

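View pics/k_c1.png

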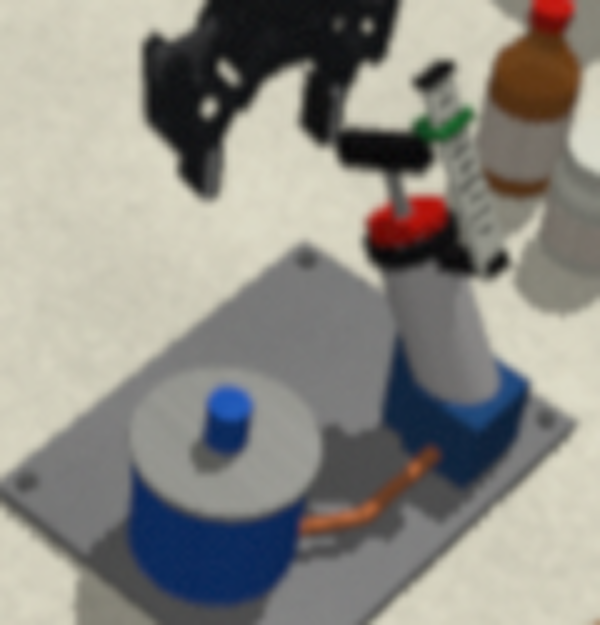

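View pics/k_wrist.png

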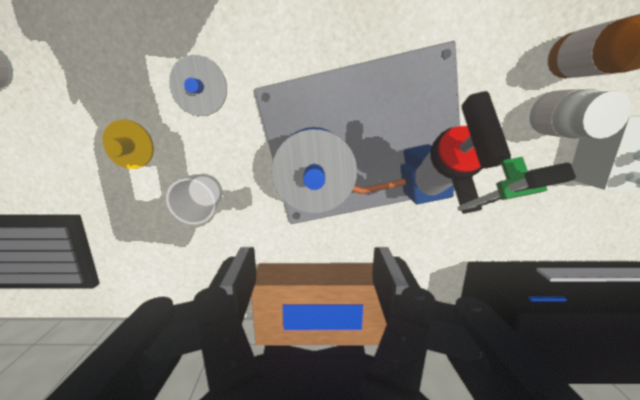

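```bash
python3 - <<'E'
from h import *
f=cv2.imread("pics/k_wrist.png")[:,:,::-1];crop(f,395,80,585,220,4,"k_c3")
E
```

```text
(no output)
```

View pics/k_c3.png

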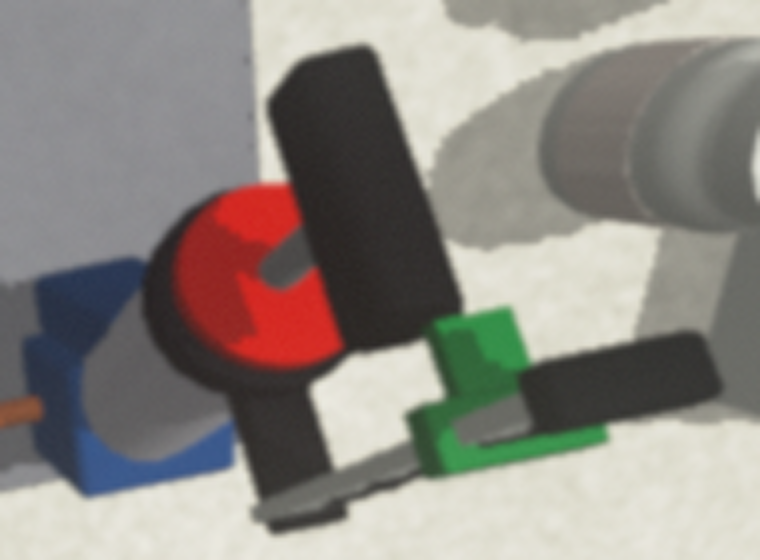

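```bash
cat > fit.py <<'E'
from h import *
from scipy.optimize import least_squares
def axes(yaw):
    sx=np.array([np.cos(yaw),np.sin(yaw),0]);y=np.array([-np.sin(yaw),np.cos(yaw),0]);Z=np.array([0,0,1.])
    z=np.cos(np.pi/6)*Z-.5*sx;x=np.cross(y,z);return np.array([x,y,z]).T
def box(c,A,d): 
    g=np.array(np.meshgrid(*[[-.5,.5]]*3)).reshape(3,-1).T*d; return c+g@A.T
def disc(c,A,r,h):
    th=np.linspace(0,2*np.pi,60);return np.vstack([c+(np.c_[r*np.cos(th),r*np.sin(th),0*th+s])@A.T for s in(-h/2,h/2)])
def sd(c,P3,pts):
    hull=cv2.convexHull((proj(c,P3)*64).astype(np.float32));return [cv2.pointPolygonTest(hull,(float(u*64),float(v*64)),True)/64 for u,v in pts]
E
cat > f1.py <<'E'
from fit import *
a,b,w=load("k_scene"),load("k_side"),load("k_wrist")
S=lambda L:[(330+(x+.5)/5-.5,140+(y+.5)/5-.5) for x,y in L]
D=lambda L:[(290+(x+.5)/5-.5,100+(y+.5)/5-.5) for x,y in L]
W=lambda L:[(395+(x+.5)/4-.5,80+(y+.5)/4-.5) for x,y in L]
hs=S([(337,148),(350,130),(390,130),(433,150),(422,173),(380,168),(345,165)])
hd=D([(130,262),(150,288),(190,256),(228,225),(210,200),(170,230)])
hw=W([(269,103),(300,60),(370,45),(420,180),(462,300),(440,335),(362,350),(315,230)])
cw=W([(176,275),(200,210),(280,366),(225,345),(320,360)])   # visible collar edge
cs=S([(368,222),(385,240)])
def res(p,full=False):
    A=axes(p[3]);h=p[:3]
    r=sd(a,box(h,A,[.064,.018,.022]),hs)+sd(b,box(h,A,[.064,.018,.022]),hd)+sd(w,box(h,A,[.064,.018,.022]),hw)
    r+=sd(w,disc(h-.045*A[:,2],A,.024,.006),cw)
    return np.array(r)
for cams in ("all",):
    r=least_squares(res,[.574,.195,.2,.23],loss='soft_l1',diff_step=1e-4);print(r.x.round(4),r.fun.round(1))
for n,sl in (("scene",slice(0,7)),("side",slice(7,13)),("wrist",slice(13,26))): 
    pass
A=axes(r.x[3]);np.save("hfit.npy",r.x)
print("A",A.round(3))
print("handle from station:", )
E
python3 f1.py
```

```text
[0.5756 0.1974 0.1954 0.1267] [ 0.2  0.1 -0.2  0.9  2.2  2.3  0.8  0.9  1.1  1.9  0.3  0.2  0.9 -0.1
 -0.4  1.5  4.1  1.6 -0.6  1.   3.7  0.9 -0.6  0.2  2.2 -0.9]
A [[ 0.859 -0.126 -0.496]
 [ 0.109  0.992 -0.063]
 [ 0.5    0.     0.866]]
handle from station:
```

```bash
python3 - <<'E'
from h import *
print(manip.sense()['tool_pos'],manip.sense()['dq'].round(3))
f,c=cam("wrist","l_wrist");print(manip.sense()['tool_pos'],manip.sense()['dq'].round(3))
crop(f,395,80,585,220,4,"l_c3")
print(load("l_wrist")[2]-load("k_wrist")[2])
E
```

```text
[0.63411722 0.0461107  0.30788881] [-0.001  0.023  0.019  0.001  0.    -0.   ]
[0.63391355 0.04610366 0.30716078] [ 0.     0.014  0.002 -0.001  0.001 -0.001]
[-0.00017321  0.00120312  0.00075974]
```

View pics/l_c3.png

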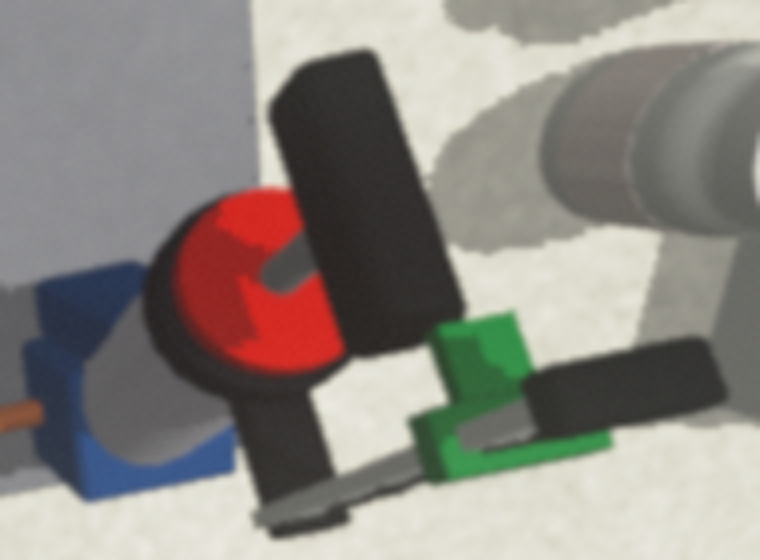

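```bash
cat > f2.py <<'E'
exec(open("f1.py").read().split("for cams")[0])
from scipy.optimize import minimize
w=load("l_wrist")
hw=W([(270,107),(300,64),(370,50),(420,183),(465,305),(440,340),(364,354),(317,233)])
cw=W([(177,279),(200,214),(280,370),(225,349),(320,364)])
def sol(sel,yaw=None):
    f=lambda p:np.sum(np.sqrt(1+res(p if yaw is None else [*p[:3],yaw])[sel]**2)-1)
    x0=[.575,.197,.197,.22]; 
    r=minimize(f,x0,method='Nelder-Mead',options=dict(initial_simplex=np.array([x0]+[np.add(x0,d) for d in np.diag([.01,.01,.01,.1])]),maxiter=4000,xatol=1e-6,fatol=1e-6));return r
for n,sel in(("all",slice(0,26)),("wrist",slice(13,26)),("scene+side",slice(0,13))):
    r=sol(sel);print(n,r.x.round(4),r.fun.round(2),res(r.x).round(1))
    if n=="all":np.save("hfit.npy",r.x)
E
python3 f2.py
```

```text
all [0.5754 0.1974 0.1953 0.1271] 17.46 [ 0.2  0.1 -0.2  0.9  2.2  2.3  0.8  1.   1.1  2.   0.2  0.2  0.9 -0.1
 -0.5  1.9  4.4  1.5 -0.5  1.   4.   0.9 -0.7  0.3  2.  -0.8]
wrist [0.5772 0.2017 0.1862 0.1777] 8.56 [-0.7 -2.2 -2.2  0.9  4.4  4.3  0.6 -0.5  2.2  3.4 -0.7 -1.2 -0.6  0.6
 -0.4 -0.1  1.8  0.3 -1.6  0.5  4.7 -0.2 -1.9 -0.3  1.3 -1.1]
scene+side [0.5737 0.1962 0.1992 0.0256] 4.0 [-0.2  1.3  0.9  0.   0.8  1.2  0.2  0.9  0.2  1.1  0.1  0.5  1.9 -4.
 -1.5  4.1  6.9  1.  -1.1  0.   3.1  2.2  1.1 -0.5  1.9 -1.9]
```

```bash
cat > ov.py <<'E'
from fit import *
def overlay(save,p,pt,crop_,s,out,trav=0):
    c=load(save);img=cv2.imread(f"pics/{save}.png");x0,y0,x1,y1=crop_
    im=cv2.resize(img[y0:y1,x0:x1],None,fx=s,fy=s,interpolation=cv2.INTER_CUBIC)
    A=axes(p[3]);h=np.array(p[:3])
    def draw(P,col):
        hull=cv2.convexHull((((proj(c,P)-[x0,y0]+.5)*s-.5)).astype(np.float32)).astype(int);cv2.polylines(im,[hull],True,col,1)
    z=A[:,2]
    draw(box(h+trav*z,A,[.064,.018,.022]),(0,255,255))
    draw(disc(h+(trav-.045)*z,A,.024,.006),(255,255,0))
    draw(box(h+(pt-.045)*z+.056*A[:,0],A,[.008,.03,.008]),(255,0,255))
    draw(disc(h+(pt-.045)*z,A,.024,.0001),(0,255,0))
    cv2.imwrite(f"pics/{out}.png",im)
E
python3 - <<'E'
from ov import *
p=[.576,.198,.197,.227]
overlay("k_scene",p,.055,(330,140,450,230),6,"o1")
overlay("k_side",p,.055,(290,100,390,190),6,"o2")
overlay("l_wrist",p,.055,(395,80,585,220),4,"o3")
E
python3 -c "
import cv2,numpy as np
a=[cv2.imread(f'pics/o{i}.png') for i in(1,2,3)]
print([i.shape for i in a])"
```

```text
[(540, 720, 3), (540, 600, 3), (560, 760, 3)]
```

View pics/o1.png

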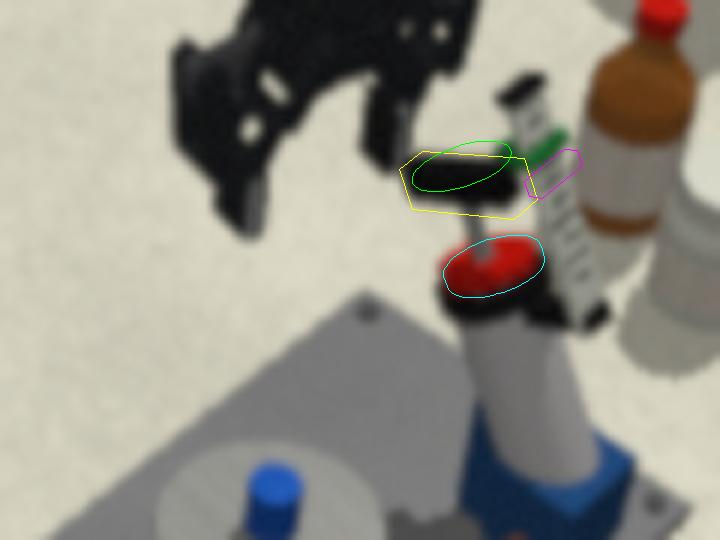

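View pics/o2.png

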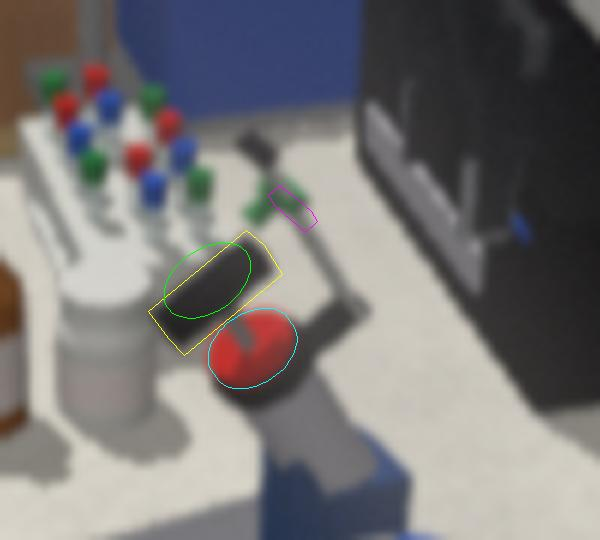

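View pics/o3.png

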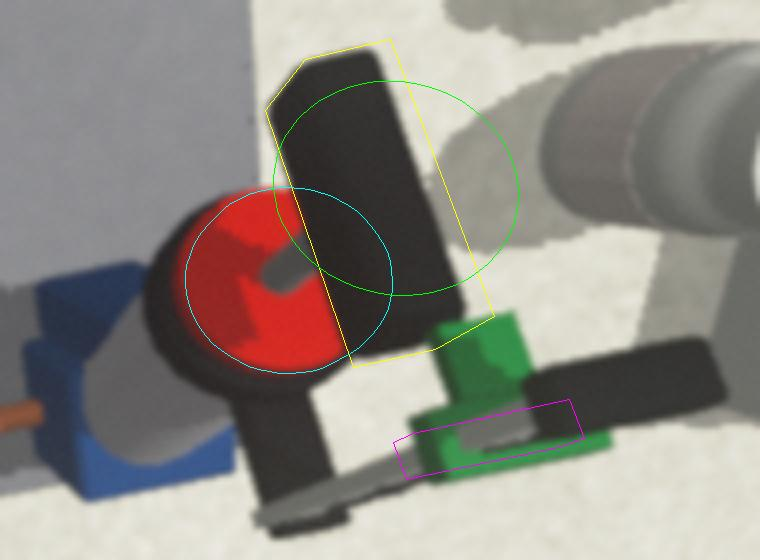

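```bash
cat > f3.py <<'E'
exec(open("f2.py").read().split("def sol")[0])
cs=[(330+(x+.5)/6-.5,140+(y+.5)/6-.5) for x,y in[(443,262),(455,248),(490,240),(530,236),(547,245),(540,268)]]
cd=[(290+(x+.5)/6-.5,100+(y+.5)/6-.5) for x,y in[(209,348),(222,325),(255,307),(290,310),(298,335),(280,365),(225,385)]]
dims=[.062,.016,.020]
def res(p):
    A=axes(p[3]);h=p[:3];B=box(h,A,dims);C=disc(h-.045*A[:,2],A,.024,.006)
    return [np.array(x) for x in(sd(a,B,hs),sd(b,B,hd),sd(w,B,hw),sd(a,C,cs),sd(b,C,cd),sd(w,C,cw))]
def sol(idx,yaw=None):
    f=lambda p:np.sum(np.sqrt(1+np.concatenate([res(p)[i] for i in idx])**2)-1)+((p[3]-.225)/.02)**2
    x0=[.575,.197,.197,.22]
    return minimize(f,x0,method='Nelder-Mead',options=dict(initial_simplex=np.array([x0]+[np.add(x0,d) for d in np.diag([.01,.01,.01,.05])]),maxiter=4000,xatol=1e-6,fatol=1e-6))
for idx in([0,1,2,3,4,5],[0,1,3,4],[0,2,3,5],[1,2,4,5],[3,4,5],[0,1,2]):
    r=sol(idx);print(idx,r.x.round(4),r.fun.round(2))
    if len(idx)==6:
        np.save("hfit.npy",r.x)
        for q in res(r.x):print("  ",q.round(1))
E
python3 f3.py; python3 - <<'E'
from ov import *
p=np.load("hfit.npy")
overlay("k_scene",p,.060,(330,140,450,230),6,"o1")
overlay("k_side",p,.060,(290,100,390,190),6,"o2")
overlay("l_wrist",p,.060,(395,80,585,220),4,"o3")
a=[cv2.imread(f'pics/o{i}.png') for i in(1,2)]
cv2.imwrite("pics/o12.png",np.hstack([a[0][60:400,350:],a[1][60:400,100:500]]))
E
```

```text
[0, 1, 2, 3, 4, 5] [0.5753 0.1955 0.1986 0.2195] 13.18
   [ 0.6  0.6 -0.1  0.6  1.1  1.3  1. ]
   [0.4 0.3 1.1 0.4 0.3 0.9]
   [ 0.5 -0.2  1.1  2.4  2.2 -1.1  0.6  2. ]
   [-0.1 -0.6  0.5 -0.3 -1.7 -0.5]
   [-0.2 -0.5 -0.4 -1.1 -0.1  0.9  0.1]
   [-0.4 -1.7  0.5  1.6  0.2]
[0, 1, 3, 4] [0.5755 0.1975 0.1993 0.2238] 3.99
[0, 2, 3, 5] [0.5754 0.1959 0.1976 0.2188] 10.9
[1, 2, 4, 5] [0.5755 0.1956 0.1978 0.2216] 9.64
[3, 4, 5] [0.5745 0.1952 0.1992 0.2243] 3.76
[0, 1, 2] [0.5761 0.1952 0.1983 0.219 ] 7.93
```

View pics/o12.png

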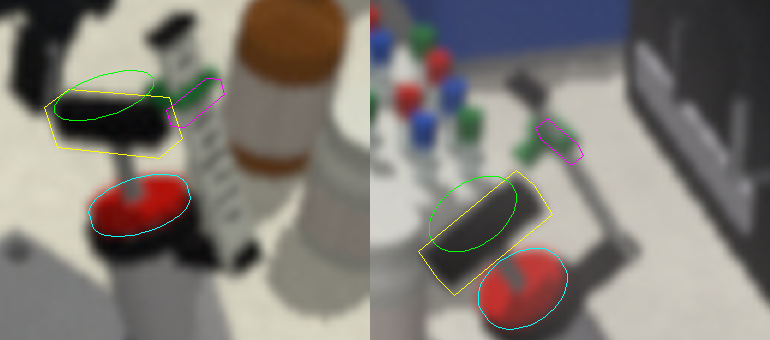

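View pics/o3.png

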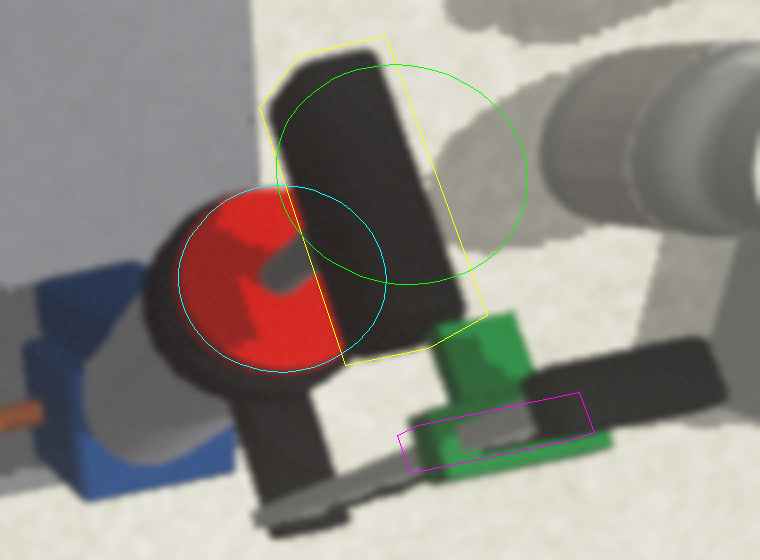

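```bash
python3 -m inch '[{"claw":-0.5,"offset":[0,12,-12],"rot":[0,0,0]},{"claw":-0.4,"offset":[0,20,-16],"rot":[0,0,0]},{"claw":-0.3,"offset":[0,24,-20],"rot":[0,0,0]},{"claw":-0.3,"offset":[0,28,-20],"rot":[0,0,0]},{"claw":-0.3,"offset":[0,28,-20],"rot":[0,0,0]},{"claw":-0.3,"offset":[10,28,-15],"rot":[0,0,0]},{"claw":-0.3,"offset":[0,0,0],"rot":[-0.11,0,0]},{"claw":-0.3,"offset":[0,0,0],"rot":[-0.11,-0.08,0]},{"claw":-0.3,"offset":[0,0,0],"rot":[0,-0.14,0]},{"claw":-0.3,"offset":[0,0,0],"rot":[0,-0.14,0]},{"claw":-0.3,"offset":[0,0,0],"rot":[0,-0.14,0]},{"claw":-0.3,"offset":[0,0,0],"rot":[0,-0.024,0]}]'
python3 -m inch '[{"claw":-0.3,"offset":[0,0,0],"rot":[0,0,0]},{"claw":-0.3,"offset":[0,0,0],"rot":[0,0,0]}]'
cat > st.py <<'E'
from fit import *
p=np.load("hfit.npy")
def st():
    A=axes(p[3]);s=manip.sense();R=Ro.from_euler('xyz',s['ee_rot']).as_matrix();h=p[:3]
    G=np.array([-A[:,2],A[:,1],A[:,0]]).T
    print("t",round(s['t'],2),"tcp rel handle in handle axes mm",((s['tool_pos']-h)@A*1e3).round(1),"rot err (tool)",Ro.from_matrix(R.T@G).as_rotvec().round(3),
     "shift in tool axes to grasp(TCP=h-17z-3x):",(R.T@(h-.017*A[:,2]-.003*A[:,0]-s['tool_pos'])*1e3).round(1),"F",s['ft_force'].round(1),"F handle axes",(s['ft_force']@A).round(1),"w",s['width'].round(4))
E
python3 - <<'E'
from st import *
st(); f,c=cam("wrist","m_wrist")
E
```

```text
t: 12.45
tool_pos: [0.5251, 0.1862, 0.2949]
ee_rot: [-0.005, 1.054, 0.215]
ft_force: [-0.5, 0.8, -0.8]
width: 0.0557
t: 12.65
tool_pos: [0.5318, 0.1865, 0.2986]
ee_rot: [-0.008, 1.048, 0.212]
ft_force: [-0.1, -0.4, -0.2]
width: 0.0554Traceback (most recent call last):
  File "<stdin>", line 2, in <module>
  File "st.py", line 7, in st
    "shift in tool axes to grasp(TCP=h-17z-3x):",(R.T@(h-.017*A[:,2]-.003*A[:,0]-s['tool_pos'])*1e3).round(1),"F",s['ft_force'].round(1),"F handle axes",(s['ft_force']@A).round(1),"w",s['width'].round(4))
                                                                                                                                                                                        ^^^^^^^^^^^^^^^^
AttributeError: 'float' object has no attribute 'round'
```

```bash
sed -i "s/s\['width'\].round(4)/round(s['width'],4)/" st.py; python3 - <<'E'
from st import *
st(); f,c=cam("wrist","m_wrist")
E
```

```text
t 12.65 tcp rel handle in handle axes mm [ 11.5   0.7 108.8] rot err (tool) [ 0.002 -0.001  0.003] shift in tool axes to grasp(TCP=h-17z-3x): [125.8  -0.2 -14.5] F [-0.1 -0.4 -0.2] F handle axes [-0.3 -0.4 -0. ] w 0.0554
```

View pics/m_wrist.png

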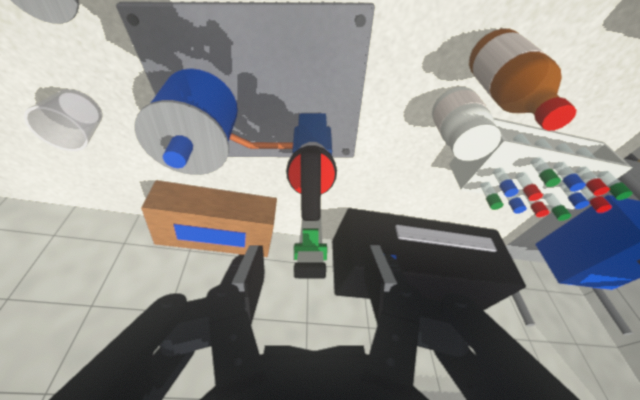

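```bash
python3 -m inch '[{"claw":-0.3,"offset":[0,-1,-8],"rot":[0,0,0]},{"claw":-0.3,"offset":[15,0,-6.5],"rot":[0,0,0]},{"claw":-0.3,"offset":[20,0,0],"rot":[0,0,0]},{"claw":-0.3,"offset":[10,0,0],"rot":[0,0,0]},{"claw":-0.3,"offset":[0,0,0],"rot":[0,0,0]},{"claw":-0.3,"offset":[0,0,0],"rot":[0,0,0]}]'
python3 - <<'E'
from st import *
st(); f,c=cam("wrist","n_wrist");crop(f,230,120,400,290,4,"n_c")
A=axes(p[3]);h=p[:3]
for q in (h+.011*A[:,2],h+.011*A[:,2]+.032*A[:,0],h+.011*A[:,2]-.032*A[:,0]):print(((proj(c,q)[0]-[230,120])*4).round(0))
E
```

```text
t: 13.3
tool_pos: [0.5423, 0.1871, 0.2526]
ee_rot: [-0.009, 1.047, 0.212]
ft_force: [-0.7, 0.0, 0.4]
width: 0.0556
t 13.3 tcp rel handle in handle axes mm [-2.5 -1.  63.8] rot err (tool) [ 0.002 -0.     0.004] shift in tool axes to grasp(TCP=h-17z-3x): [80.8  1.4 -0.5] F [-0.7  0.   0.4] F handle axes [-0.5  0.2  0.7] w 0.0556
[343. 406.]
[342. 557.]
[343. 239.]
```

View pics/n_c.png

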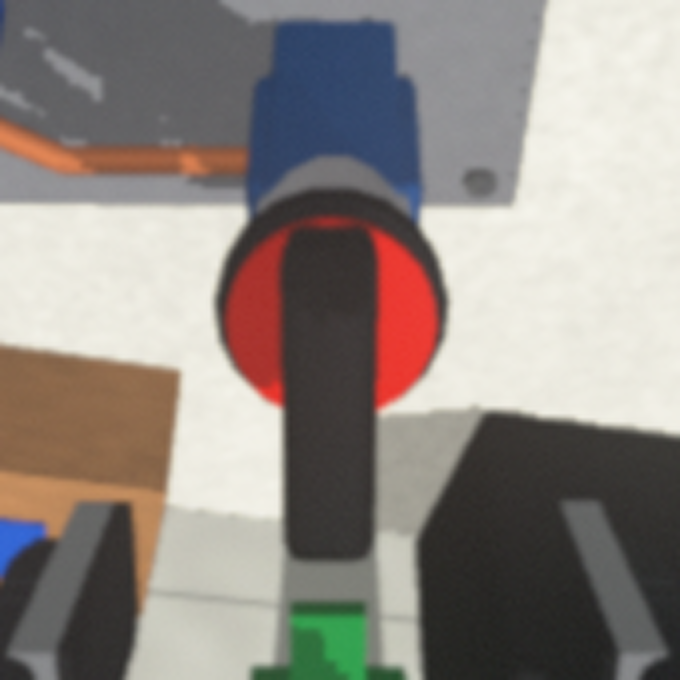

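```bash
python3 -m inch '[{"claw":-0.3,"offset":[5,-2.5,0],"rot":[0,0,0]},{"claw":-0.3,"offset":[10,0,0],"rot":[0,0,0]},{"claw":-0.3,"offset":[15,0,0],"rot":[0,0,0]},{"claw":-0.3,"offset":[15,0,0],"rot":[0,0,0]},{"claw":-0.3,"offset":[10,0,0],"rot":[0,0,0]},{"claw":-0.3,"offset":[0,0,0],"rot":[0,0,0]},{"claw":-0.3,"offset":[0,0,0],"rot":[0,0,0]}]'
python3 - <<'E'
from st import *
p[:3]+=-.0022*axes(p[3])[:,1];np.save("hfit.npy",p)
st(); f,c=cam("wrist","q_wrist")
f,c=cam("side","q_side");crop(f,270,90,390,180,6,"q_c")
E
```

```text
t: 14.05
tool_pos: [0.5695, 0.1904, 0.2047]
ee_rot: [-0.009, 1.048, 0.212]
ft_force: [0.1, -0.0, -0.3]
width: 0.0555
t 14.05 tcp rel handle in handle axes mm [-2.8 -1.5  8.7] rot err (tool) [ 0.002 -0.     0.004] shift in tool axes to grasp(TCP=h-17z-3x): [25.7  1.6 -0.2] F [ 0.1 -0.  -0.3] F handle axes [-0.  -0.1 -0.3] w 0.0555
```

View pics/q_wrist.png

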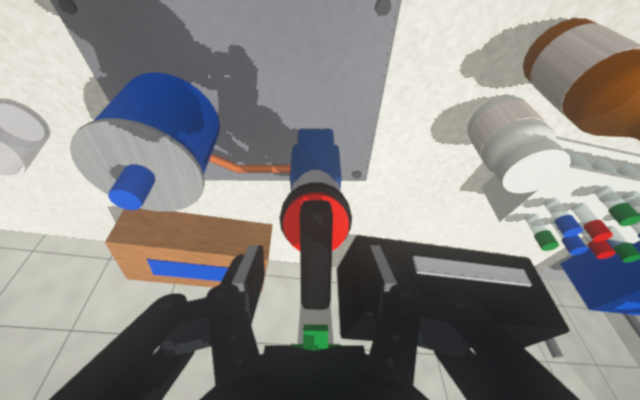

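View pics/q_c.png

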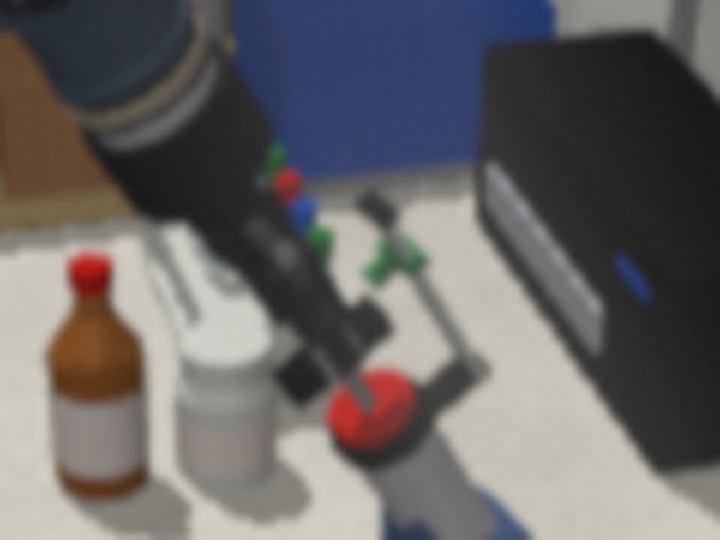

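```bash
python3 -m inch '[{"claw":-0.3,"offset":[8,1,0],"rot":[0,0,0]},{"claw":-0.3,"offset":[8,0,0],"rot":[0,0,0]},{"claw":-0.3,"offset":[7,0,0],"rot":[0,0,0]},{"claw":-0.3,"offset":[0,0,0],"rot":[0,0,0]},{"claw":-0.3,"offset":[0,0,0],"rot":[0,0,0]}]'
python3 - <<'E'
from st import *
st(); f,c=cam("side","r_side");crop(f,270,90,390,180,6,"r_c")
E
```

```text
t: 14.65
tool_pos: [0.5805, 0.1938, 0.1845]
ee_rot: [-0.009, 1.048, 0.212]
ft_force: [-0.3, 0.4, 0.6]
width: 0.0559
t 14.65 tcp rel handle in handle axes mm [ -2.9  -0.6 -14.5] rot err (tool) [ 0.002 -0.001  0.004] shift in tool axes to grasp(TCP=h-17z-3x): [ 2.5  0.6 -0.1] F [-0.3  0.4  0.6] F handle axes [0.1 0.4 0.6] w 0.0559
```

View pics/r_c.png

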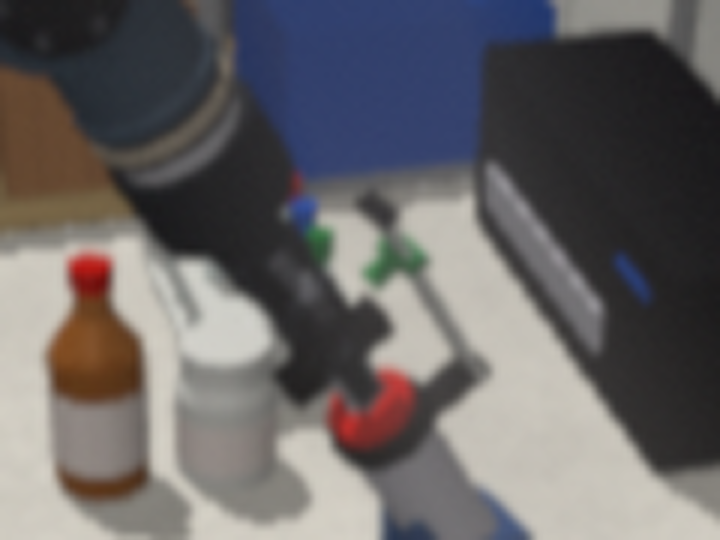

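```bash
python3 -m inch '[{"claw":1,"offset":[0,0,0],"rot":[0,0,0]},{"claw":1,"offset":[0,0,0],"rot":[0,0,0]},{"claw":1,"offset":[0,0,0],"rot":[0,0,0]},{"claw":1,"offset":[0,0,0],"rot":[0,0,0]},{"claw":1,"offset":[0,0,0],"rot":[0,0,0]},{"claw":1,"offset":[0,0,0],"rot":[0,0,0]},{"claw":1,"offset":[0,0,0],"rot":[0,0,0]}]' 70
python3 - <<'E'
from st import *
st();np.save("home.npy",manip.sense()['tool_pos']); f,c=cam("wrist","s_wrist");crop(f,230,180,400,350,4,"s_c")
st()
E
```

```text
t: 15.4
tool_pos: [0.5805, 0.1938, 0.1854]
ee_rot: [-0.008, 1.046, 0.212]
ft_force: [-3.8, -1.2, 5.5]
width: 0.0165
t 15.4 tcp rel handle in handle axes mm [ -2.5  -0.6 -13.8] rot err (tool) [0.002 0.001 0.004] shift in tool axes to grasp(TCP=h-17z-3x): [ 3.2  0.6 -0.5] F [-3.8 -1.2  5.5] F handle axes [-0.7 -0.3  6.7] w 0.0165
t 15.45 tcp rel handle in handle axes mm [ -2.5  -0.6 -13.7] rot err (tool) [0.002 0.001 0.004] shift in tool axes to grasp(TCP=h-17z-3x): [ 3.3  0.6 -0.5] F [-4.4 -0.8  5.3] F handle axes [-1.2  0.2  6.8] w 0.017
```

View pics/s_c.png

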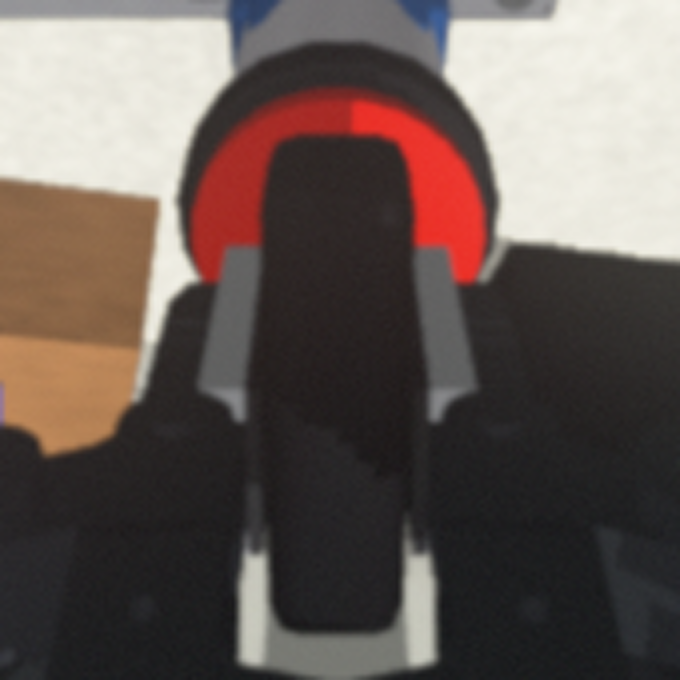

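```bash
python3 - <<'E'
from h import *
f=cv2.imread("pics/k_scene.png")[:,:,::-1];crop(f,405,145,440,180,16,"g1")
f=cv2.imread("pics/k_side.png")[:,:,::-1];crop(f,322,115,357,150,16,"g2")
a=cv2.imread("pics/g1.png");b=cv2.imread("pics/g2.png");cv2.imwrite("pics/g12.png",cv2.resize(np.hstack([a,b]),(800,400)))
f=cv2.imread("pics/m_wrist.png")[:,:,::-1];crop(f,270,190,350,290,6,"g3")
E
```

```text
(no output)
```

View pics/g12.png

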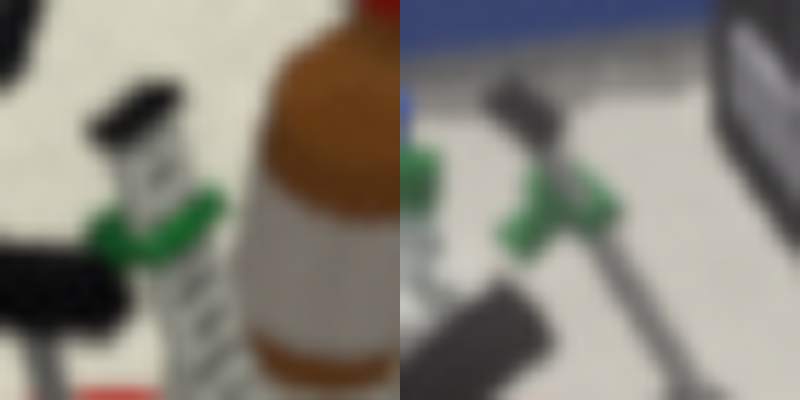

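View pics/g3.png

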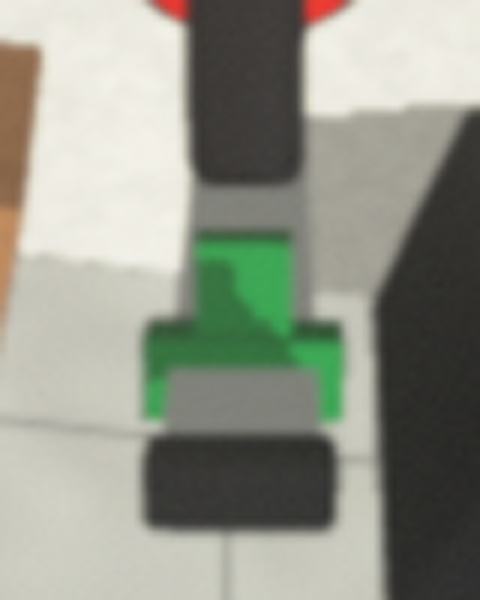

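```bash
cat > f4.py <<'E'
exec(open("f3.py").read().split("def sol")[0])
p0=np.load("hfit.npy")
A=axes(p0[3]);h=p0[:3]
# per camera 2D shift from collar + handle
import itertools
def shift(c,pts_h,pts_c):
    B=box(h,A,dims);C=disc(h-.045*A[:,2],A,.024,.006)
    f=lambda s:np.sum(np.sqrt(1+np.array(sd(c,B,np.subtract(pts_h,s))+sd(c,C,np.subtract(pts_c,s)))**2)-1)
    return minimize(f,[0,0],method='Nelder-Mead',options=dict(initial_simplex=[[0,0],[2,0],[0,2]])).x
k=400/35
G1=[(405+(x+.5)/k-.5,145+(y+.5)/k-.5) for x,y in[(150,266),(228,205),(212,188),(190,240)]]
G2=[(322+(x+.5)/k-.5,115+(y+.5)/k-.5) for x,y in[(218,210),(207,232),(200,180),(185,224)]]
G3=W([(411,416),(437,482),(611,443),(425,450),(525,463)])
for c,n,ph,pc,g in((a,"scene",hs,cs,G1),(b,"side",hd,cd,G2),(w,"wrist",hw,cw,G3)):
    s=shift(c,ph,pc); print(n,"shift",s.round(2))
    for bx in(.008,.012,.016):
        best=[]
        for P in np.arange(.04,.0681,.001):
            r=np.array(sd(c,box(h+(P-.045)*A[:,2]+.056*A[:,0],A,[bx,.03,.008]),np.subtract(g,s)));best.append((np.abs(r).mean(),P,r.round(1)))
        print("  bx",bx,min(best,key=lambda t:t[0]))
E
python3 f4.py
```

```text
Traceback (most recent call last):
  File "f4.py", line 1, in <module>
    exec(open("f3.py").read().split("def sol")[0])
    ~~~~^^^^^^^^^^^^^^^^^^^^^^^^^^^^^^^^^^^^^^^^^^
SyntaxError: unterminated string literal (detected at line 1)
```

```bash
sed -i '1s/.*/exec(open("f3.py").read().split("def sol(idx")[0])/' f4.py; python3 f4.py
```

```text
scene shift [ 1.1  -0.81]
  bx 0.008 (np.float64(0.44945074734444584), np.float64(0.06800000000000003), array([-0.1,  0.4,  1.2,  0.1]))
  bx 0.012 (np.float64(0.643795755909037), np.float64(0.06800000000000003), array([-0.1,  0.8,  1.2,  0.5]))
  bx 0.016 (np.float64(0.838822406695827), np.float64(0.06800000000000003), array([-0.1,  1.2,  1.2,  0.9]))
side shift [-0.45 -0.89]
  bx 0.008 (np.float64(0.17557364158747574), np.float64(0.06600000000000003), array([ 0.1, -0.1, -0.5,  0. ]))
  bx 0.012 (np.float64(0.4348689694278145), np.float64(0.06500000000000003), array([0.7, 0.1, 0.1, 0.8]))
  bx 0.016 (np.float64(0.7543324991007392), np.float64(0.06800000000000003), array([ 0.2, -0.7,  1. ,  1.1]))
wrist shift [ 2.02 -0.53]
  bx 0.008 (np.float64(3.127675666009055), np.float64(0.06800000000000003), array([-2.7, -4.3, -4. ,  0.4, -4.1]))
  bx 0.012 (np.float64(1.0107223046978022), np.float64(0.06800000000000003), array([-0.2, -1.7, -1.3,  0.4, -1.4]))
  bx 0.016 (np.float64(0.7915389589271251), np.float64(0.06800000000000003), array([-0.1,  0.7,  1.5,  0.4,  1.2]))
```

```bash
python3 -m inch '[{"claw":1,"offset":[-2,0,0],"rot":[0,0,0]},{"claw":1,"offset":[-4,0,0],"rot":[0,0,0]},{"claw":1,"offset":[-5,0,0],"rot":[0,0,0]},{"claw":1,"offset":[-5,0,0],"rot":[0,0,0]},{"claw":1,"offset":[-5,0,0],"rot":[0,0,0]},{"claw":1,"offset":[-5,0,0],"rot":[0,0,0]},{"claw":1,"offset":[-4,0,0],"rot":[0,0,0]},{"claw":1,"offset":[0,0,0],"rot":[0,0,0]}]'
cat > tr.py <<'E'
from st import *
def tr():
    A=axes(p[3]);s=manip.sense();print("t",s['t'],"travel from home, handle axes",((s['tool_pos']-np.load("home.npy"))@A*1e3).round(1),"F handle axes",(s['ft_force']@A).round(1),"w",round(s['width'],4))
E
python3 -c "
from tr import *
tr()"
```

```text
t: 16.25
tool_pos: [0.5658, 0.1906, 0.2115]
ee_rot: [-0.009, 1.046, 0.211]
ft_force: [4.8, 1.5, -6.3]
width: 0.0167
t 16.25 travel from home, handle axes [-0.   0.  30.1] F handle axes [ 1.2  0.5 -8. ] w 0.0167
```

```bash
python3 -m inch '[{"claw":1,"offset":[-2,0,0],"rot":[0,0,0]},{"claw":1,"offset":[-4,0,0],"rot":[0,0,0]},{"claw":1,"offset":[-5,0,0],"rot":[0,0,0]},{"claw":1,"offset":[-5,0,0],"rot":[0,0,0]},{"claw":1,"offset":[-5,0,0],"rot":[0,0,0]},{"claw":1,"offset":[-4,0,0],"rot":[0,0,0]},{"claw":1,"offset":[-3,0,0],"rot":[0,0,0]},{"claw":1,"offset":[0,0,0],"rot":[0,0,0]},{"claw":1,"offset":[0,0,0],"rot":[0,0,0]}]'
python3 - <<'E'
from tr import *
tr()
f,c=cam("scene","u_scene");crop(f,385,130,445,185,13,"u_1")
f,c=cam("side","u_side");crop(f,290,100,350,155,13,"u_2")
f,c=cam("wrist","u_wrist")
E
```

```text
t: 17.15
tool_pos: [0.5525, 0.1876, 0.235]
ee_rot: [-0.009, 1.047, 0.211]
ft_force: [7.3, 1.8, -9.1]
width: 0.0168
t 17.15 travel from home, handle axes [-0.1  0.  57.3] F handle axes [  1.9   0.1 -11.7] w 0.0168
```

View pics/u_1.png

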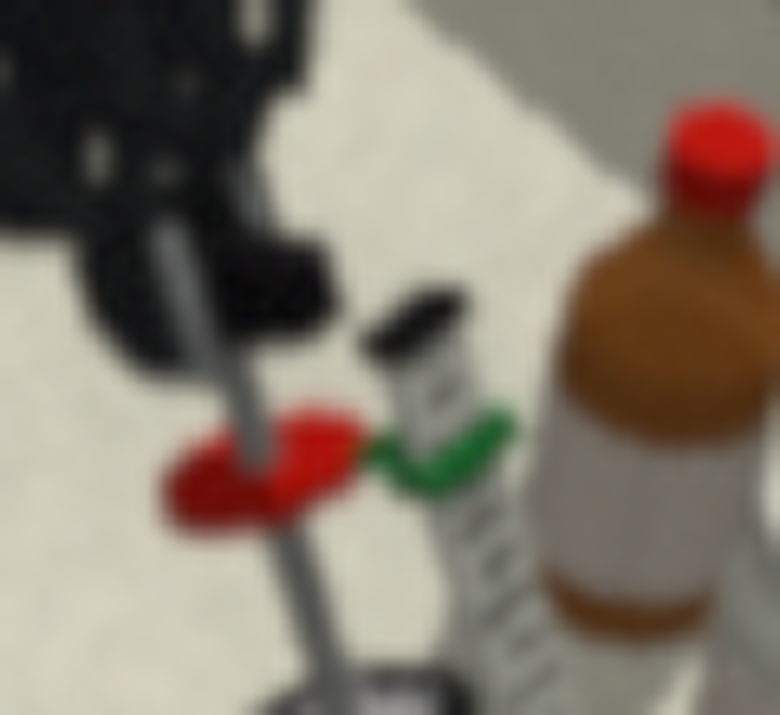

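View pics/u_2.png

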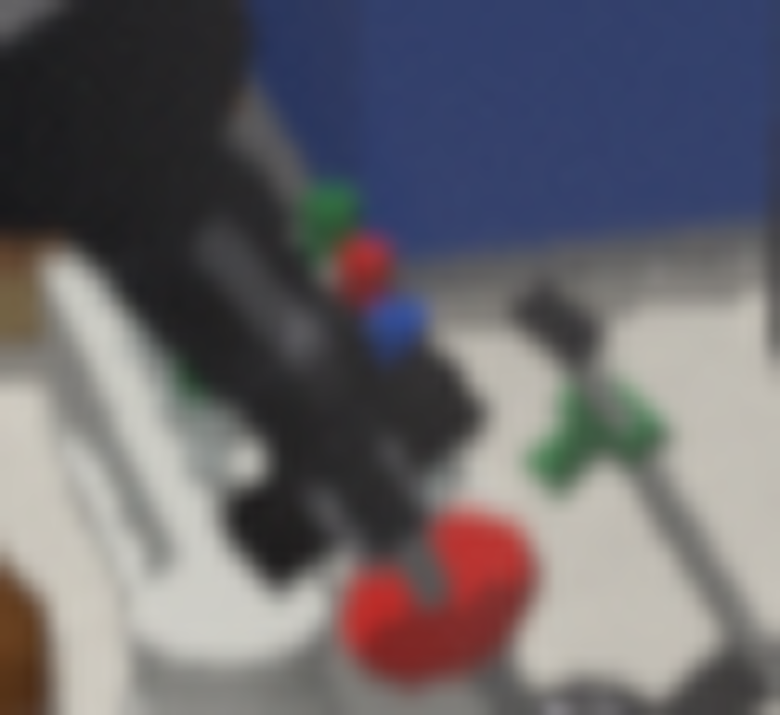

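View pics/u_wrist.png

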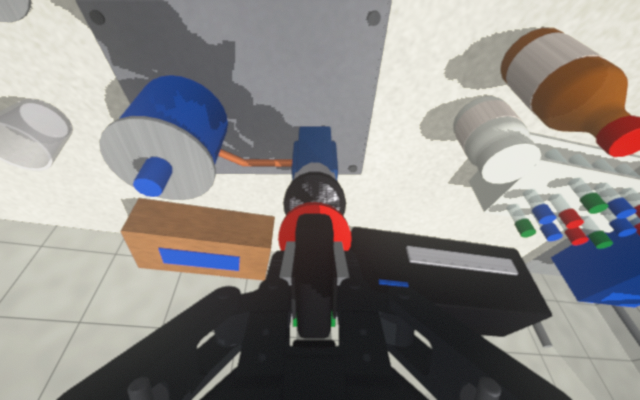

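```bash
cat > ov2.py <<'E'
from fit import *
p=np.load("hfit.npy");A=axes(p[3]);h=p[:3]
def go(save,x0,y0,x1,y1,s,T,ps,cobs,out,bx=.012):
    c=load(save);img=cv2.imread(f"pics/{save}.png");im=cv2.resize(img[y0:y1,x0:x1],None,fx=s,fy=s,interpolation=cv2.INTER_CUBIC)
    C=disc(h+(T-.045)*A[:,2],A,.024,.006)
    q=(proj(c,C)-[x0,y0]+.5)*s-.5; ctr=(q.min(0)+q.max(0))/2; sh=np.array(cobs)-ctr
    print(save,"pred extents",q.min(0).round(),q.max(0).round(),"shift px",(sh/s).round(2), "px per mm z",((proj(c,h+.01*A[:,2])-proj(c,h))/10).round(3))
    outs=[]
    for P in ps:
        m=im.copy()
        def dr(X,col):
            hull=cv2.convexHull(((proj(c,X)-[x0,y0]+.5)*s-.5+sh).astype(np.float32)).astype(int);cv2.polylines(m,[hull],True,col,1)
        dr(C,(255,255,0));dr(box(h+(P-.045)*A[:,2]+.056*A[:,0],A,[bx,.03,.008]),(255,0,255))
        cv2.putText(m,f"{P}",(5,20),0,.6,(0,0,0),2);outs.append(m)
    cv2.imwrite(f"pics/{out}.png",np.hstack(outs))
E
python3 - <<'E'
from ov2 import *
go("u_scene",395,150,430,180,11,.0573,(.060,.065),((265+.5)/13*11-.5-10*11,(471+.5)/13*11-.5-20*11),"v1")
go("u_side",313,125,345,155,12,.0573,(.060,.065),((442+.5)/13*12-.5-23*12,(597+.5)/13*12-.5-25*12),"v2")
E
```

```text
u_scene pred extents [ 21. 133.] [210. 246.] shift px [-0.12 -0.99] px per mm z [[-0.1   -0.308]]
u_side pred extents [ 47. 176.] [231. 342.] shift px [-0.6  -0.69] px per mm z [[-0.143 -0.213]]
```

View pics/v1.png

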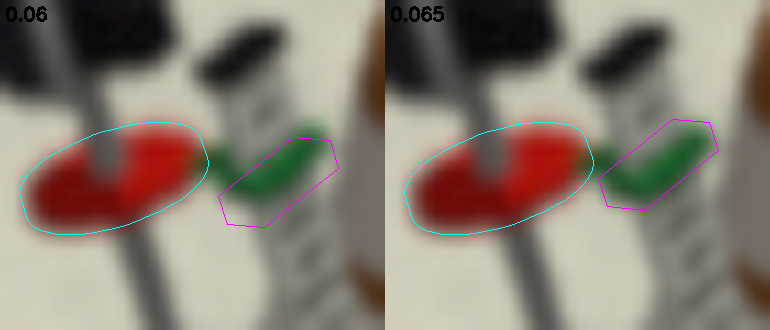

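View pics/v2.png

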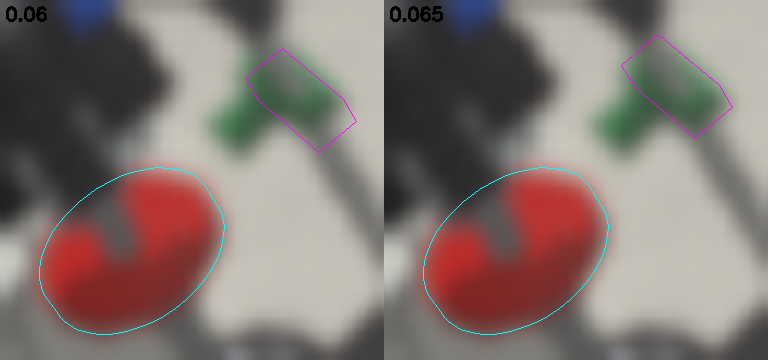

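```bash
cat > f5.py <<'E'
from fit import *
from scipy.optimize import minimize, differential_evolution
p0=np.load("hfit.npy");A=axes(p0[3]);h=p0[:3];O=h-.045*A[:,2]
def L(save,roi,sh,T):
    c=load(save);x0,y0,x1,y1=roi;im=cv2.imread(f"pics/{save}.png").astype(float)[y0:y1,x0:x1]
    b,g,r=im[...,0],im[...,1],im[...,2]
    s=np.clip((g-np.maximum(r,b))/(0.3*g+8),0,1)
    k=8; sg=s
    return dict(c=c,roi=roi,sh=np.array(sh),m=sg,k=k,T=T)
def poly(d,X,sub):
    x0,y0,x1,y1=d['roi'];k=d['k'];q=(proj(d['c'],X)+d['sh']-[x0,y0]+.5)*k-.5
    m=np.zeros(((y1-y0)*k,(x1-x0)*k),np.uint8);cv2.fillConvexPoly(m,cv2.convexHull(np.round(q).astype(np.int32)),1);return m
def cost(d,P,bx,tip,aw,xo=.056):
    k=d['k'];z=A[:,2];x=A[:,0]
    m=poly(d,box(O+P*z+xo*x,A,[bx,.03,.008]),1)|poly(d,box(O+P*z+(tip+xo)/2*x,A,[xo-tip,aw,.008]),1)
    ex=poly(d,box(O+(.1-.05)*z+.053*x,A,[.003,.024,.10]),1)|poly(d,box(O+.10*z+.053*x,A,[.010,.028,.010]),1)
    ex|=poly(d,box(O+(.045+d['T'])*z,A,[.064,.018,.022]),1)
    mm=cv2.resize(m.astype(np.float32),None,fx=1/k,fy=1/k,interpolation=cv2.INTER_AREA)
    mm=cv2.GaussianBlur(mm,(0,0),.6)
    e=cv2.resize(ex.astype(np.float32),None,fx=1/k,fy=1/k,interpolation=cv2.INTER_AREA)
    return (((mm-d['m'])**2)*np.clip(1-1.5*e,0,1)).sum()
def run(ds,name,free=False):
    f=lambda v:sum(cost(d,*v) for d in ds)
    r=differential_evolution(f,[(.045,.075),(.006,.022),(.030,.046),(.006,.018)],seed=1,maxiter=25,popsize=8,tol=1e-4)
    print(name,r.x.round(4),round(r.fun,2))
E
python3 - <<'E'
from f5 import *
sc=L("u_scene",(405,150,430,175),(-.12,-.99),.0573);si=L("u_side",(325,122,347,145),(-.6,-.69),.0573);wr=L("l_wrist",(490,150,555,205),(2.0,-.5),0)
for d,n in((sc,"scene"),(si,"side"),(wr,"wrist")):
    print(n,d['m'].sum().round(1))
cv2.imwrite("pics/masks.png",np.hstack([cv2.resize((d['m']*255).astype(np.uint8),(260,260),interpolation=cv2.INTER_NEAREST) for d in(sc,si,wr)]))
run([sc],"scene");run([si],"side");run([wr],"wrist");run([sc,si],"sc+si");run([sc,si,wr],"all")
E
```

```text
scene 43.1
side 31.1
wrist 914.7
scene [0.0641 0.0067 0.0386 0.0098] 0.48
side [0.0675 0.006  0.0348 0.006 ] 1.73
wrist [0.0654 0.0145 0.0347 0.0113] 172.88
sc+si [0.0657 0.0062 0.0365 0.006 ] 3.88
all [0.0654 0.0145 0.0349 0.0113] 186.33
```

View pics/masks.png

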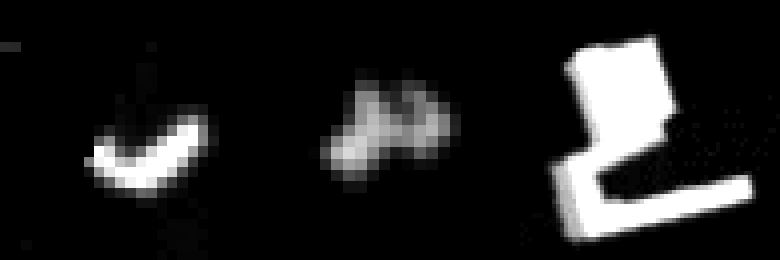

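```bash
python3 -m inch '[{"claw":1,"offset":[-2,0,0],"rot":[0,0,0]},{"claw":1,"offset":[-3,0,0],"rot":[0,0,0]},{"claw":1,"offset":[-2,0,0],"rot":[0,0,0]},{"claw":1,"offset":[0,0,0],"rot":[0,0,0]},{"claw":1,"offset":[0,0,0],"rot":[0,0,0]}]'
python3 - <<'E'
from tr import *
tr()
f,c=cam("scene","x_scene");crop(f,385,130,445,185,13,"x_1")
f,c=cam("side","x_side");crop(f,290,100,350,155,13,"x_2")
tr()
E
```

```text
t: 17.8
tool_pos: [0.5492, 0.1869, 0.241]
ee_rot: [-0.009, 1.047, 0.211]
ft_force: [7.2, 1.4, -8.6]
width: 0.0171
t 17.8 travel from home, handle axes [-0.   0.  64.2] F handle axes [  2.   -0.2 -11.1] w 0.0171
t 17.9 travel from home, handle axes [-0.   0.  64.1] F handle axes [  1.8   0.7 -11.4] w 0.0164
```

View pics/x_1.png

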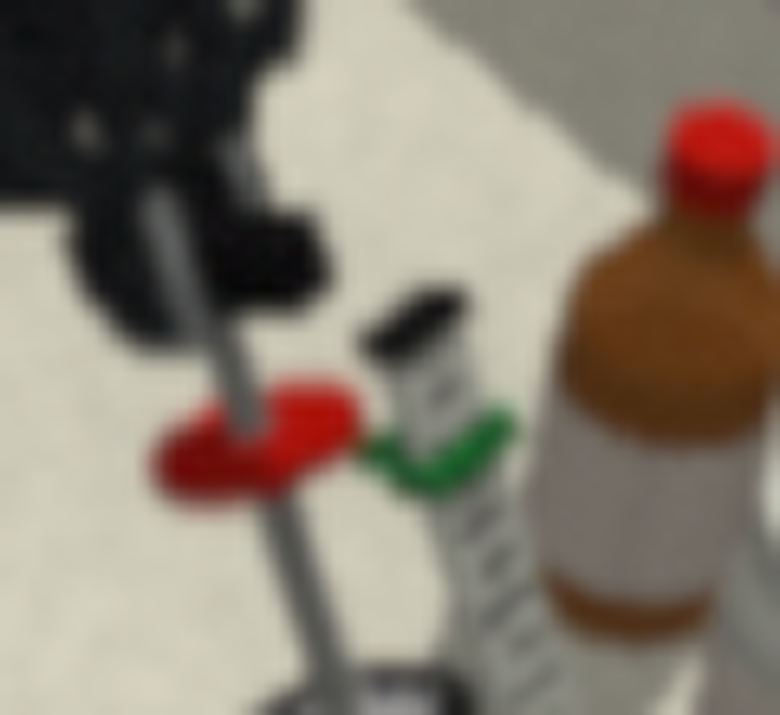

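View pics/x_2.png

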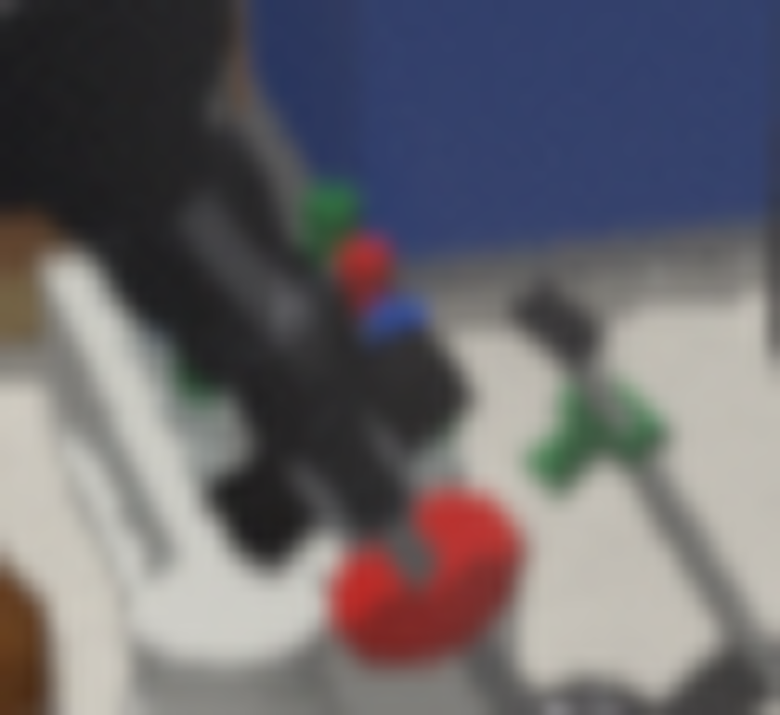

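```bash
cat > f6.py <<'E'
from f5 import *
def red(save,roi,T):
    c=load(save);x0,y0,x1,y1=roi;im=cv2.imread(f"pics/{save}.png").astype(float)[y0:y1,x0:x1]
    b,g,r=im[...,0],im[...,1],im[...,2];s=np.clip((r-np.maximum(g,b))/(.4*r+8),0,1)
    d=dict(c=c,roi=roi,k=8,sh=np.zeros(2),m=s,T=T)
    def f(v):
        d['sh']=np.array(v);m=poly(d,disc(O+T*A[:,2],A,.024,.006),1)
        ex=poly(d,box(O+(T+.03)*A[:,2],A,[.010,.010,.06]),1)|poly(d,box(O+(T+.045)*A[:,2],A,[.08,.06,.05]),1)
        mm=cv2.GaussianBlur(cv2.resize(m.astype(np.float32),None,fx=1/8,fy=1/8,interpolation=cv2.INTER_AREA),(0,0),.6)
        e=cv2.resize(ex.astype(np.float32),None,fx=1/8,fy=1/8,interpolation=cv2.INTER_AREA)
        return (((mm-s)**2)*np.clip(1-1.5*e,0,1)).sum()
    r=minimize(f,[0,-.8],method='Nelder-Mead',options=dict(initial_simplex=[[0,-.8],[1,-.8],[0,.4]],xatol=.01,fatol=.001));return r.x,r.fun
for n,rs,rd,T in(("u",(390,155,418,178),(312,132,336,158),.0573),("x",(390,153,418,176),(311,130,335,156),.0642)):
    s,e=red(n+"_scene",rs,T);s2,e2=red(n+"_side",rd,T);print(n,s.round(2),round(e,2),s2.round(2),round(e2,2))
    sc=L(n+"_scene",(405,150,430,175),s,T);si=L(n+"_side",(325,122,347,145),s2,T)
    run([sc],"scene");run([si],"side");run([sc,si],"both")
E
python3 f6.py
```

```text
u [-0.22 -0.92] 2.61 [-0.79 -0.56] 0.61
scene [0.0644 0.0066 0.0385 0.0084] 0.59
side [0.0673 0.0063 0.0355 0.006 ] 1.99
both [0.0658 0.0064 0.0369 0.0061] 3.95
x [ 0.14 -1.08] 1.04 [-0.94 -0.51] 0.53
scene [0.0643 0.006  0.037  0.011 ] 0.34
side [0.0669 0.0062 0.0363 0.006 ] 2.11
both [0.0658 0.0067 0.0368 0.0068] 3.87
```

```bash
python3 -m inch '[{"claw":1,"offset":[-1,0,0],"rot":[0,0,0]},{"claw":1,"offset":[0,0,0],"rot":[0,0,0]},{"claw":1,"offset":[0,0,0],"rot":[0,0,0]},{"claw":1,"offset":[0,0,0],"rot":[0,0,0]},{"claw":1,"offset":[0,0,0],"rot":[0,0,0]},{"claw":1,"offset":[0,0,0],"rot":[0,0,0]},{"claw":1,"offset":[0,0,0],"rot":[0,0,0]},{"claw":1,"offset":[0,0,0],"rot":[0,0,0]},{"claw":1,"offset":[0,0,0],"rot":[0,0,0]},{"claw":1,"offset":[0,0,0],"rot":[0,0,0]},{"claw":1,"offset":[0,0,0],"rot":[0,0,0]},{"claw":1,"offset":[0,0,0],"rot":[0,0,0]}]'
python3 -c "
from tr import *
tr()"
python3 -m inch '[{"claw":1,"offset":[0,0,0],"rot":[0,0,0]},{"claw":1,"offset":[0,0,0],"rot":[0,0,0]},{"claw":1,"offset":[0,0,0],"rot":[0,0,0]},{"claw":1,"offset":[0,0,0],"rot":[0,0,0]},{"claw":1,"offset":[0,0,0],"rot":[0,0,0]},{"claw":1,"offset":[0,0,0],"rot":[0,0,0]},{"claw":1,"offset":[0,0,0],"rot":[0,0,0]},{"claw":1,"offset":[0,0,0],"rot":[0,0,0]},{"claw":1,"offset":[0,0,0],"rot":[0,0,0]},{"claw":1,"offset":[0,0,0],"rot":[0,0,0]},{"claw":1,"offset":[0,0,0],"rot":[0,0,0]},{"claw":1,"offset":[0,0,0],"rot":[0,0,0]}]'
python3 - <<'E'
from tr import *
tr();cam("scene","y_scene");cam("side","y_side");tr()
E
sed -i 's/^for n,rs,rd,T in.*/for n,rs,rd,T in(("y",(390,153,418,176),(311,130,335,156),.0653),):/' f6.py; python3 f6.py
```

```text
t: 19.1
tool_pos: [0.5487, 0.1868, 0.2418]
ee_rot: [-0.009, 1.047, 0.211]
ft_force: [7.6, 2.0, -8.9]
width: 0.0172
t 19.1 travel from home, handle axes [-0.   0.  65.1] F handle axes [  2.3   0.3 -11.6] w 0.0172
t: 20.3
tool_pos: [0.5487, 0.1868, 0.2418]
ee_rot: [-0.009, 1.047, 0.211]
ft_force: [8.2, 3.2, -8.6]
width: 0.0169
t 20.3 travel from home, handle axes [-0.   0.  65.1] F handle axes [  3.2   1.3 -11.8] w 0.0169
t 20.4 travel from home, handle axes [-0.   0.  65.1] F handle axes [  3.1   0.4 -12.1] w 0.0171
y [ 0.24 -1.  ] 1.05 [-0.78 -0.49] 0.45
scene [0.0646 0.006  0.0374 0.0121] 0.36
side [0.0677 0.006  0.0359 0.0064] 2.09
both [0.0659 0.0063 0.0362 0.0069] 3.97
```

```bash
python3 -m inch '[{"claw":1,"offset":[1,0,0],"rot":[0,0,0]},{"claw":1,"offset":[2,0,0],"rot":[0,0,0]},{"claw":1,"offset":[2,0,0],"rot":[0,0,0]},{"claw":1,"offset":[2,0,0],"rot":[0,0,0]},{"claw":1,"offset":[2,0,0],"rot":[0,0,0]},{"claw":1,"offset":[2,0,0],"rot":[0,0,0]},{"claw":1,"offset":[2,0,0],"rot":[0,0,0]},{"claw":1,"offset":[2,0,0],"rot":[0,0,0]},{"claw":1,"offset":[2,0,0],"rot":[0,0,0]},{"claw":1,"offset":[2,0,0],"rot":[0,0,0]},{"claw":1,"offset":[2,0,0],"rot":[0,0,0]},{"claw":1,"offset":[2,0,0],"rot":[0,0,0]}]'
python3 -m inch '[{"claw":1,"offset":[2,0,0],"rot":[0,0,0]},{"claw":1,"offset":[2,0,0],"rot":[0,0,0]},{"claw":1,"offset":[2,0,0],"rot":[0,0,0]},{"claw":1,"offset":[2,0,0],"rot":[0,0,0]},{"claw":1,"offset":[2,0,0],"rot":[0,0,0]},{"claw":1,"offset":[2,0,0],"rot":[0,0,0]},{"claw":1,"offset":[2,0,0],"rot":[0,0,0]},{"claw":1,"offset":[2,0,0],"rot":[0,0,0]},{"claw":1,"offset":[2,0,0],"rot":[0,0,0]},{"claw":1,"offset":[2,0,0],"rot":[0,0,0]},{"claw":1,"offset":[2,0,0],"rot":[0,0,0]},{"claw":1,"offset":[1,0,0],"rot":[0,0,0]}]'
python3 -c "
from tr import *
tr()"
```

```text
t: 21.6
tool_pos: [0.5599, 0.1892, 0.2221]
ee_rot: [-0.009, 1.047, 0.211]
ft_force: [6.4, 1.6, -6.8]
width: 0.0166
t: 22.8
tool_pos: [0.571, 0.1917, 0.2023]
ee_rot: [-0.009, 1.047, 0.211]
ft_force: [4.3, 1.0, -4.9]
width: 0.0171
t 22.8 travel from home, handle axes [-0.   0.  19.5] F handle axes [ 1.3  0.  -6.4] w 0.0171
```

Remaining travel is 19.5 mm.

```bash
python3 -m inch '[{"claw":1,"offset":[2,0,0],"rot":[0,0,0]},{"claw":1,"offset":[2,0,0],"rot":[0,0,0]},{"claw":1,"offset":[2,0,0],"rot":[0,0,0]},{"claw":1,"offset":[2,0,0],"rot":[0,0,0]},{"claw":1,"offset":[2,0,0],"rot":[0,0,0]},{"claw":1,"offset":[2,0,0],"rot":[0,0,0]},{"claw":1,"offset":[2,0,0],"rot":[0,0,0]},{"claw":1,"offset":[2,0,0],"rot":[0,0,0]},{"claw":1,"offset":[1,0,0],"rot":[0,0,0]},{"claw":1,"offset":[1,0,0],"rot":[0,0,0]},{"claw":1,"offset":[0.5,0,0],"rot":[0,0,0]},{"claw":1,"offset":[0,0,0],"rot":[0,0,0]}]'
python3 -c "
from tr import *
tr()"
```

```text
t: 24.0
tool_pos: [0.58, 0.1937, 0.1864]
ee_rot: [-0.009, 1.047, 0.211]
ft_force: [4.3, -0.2, -4.2]
width: 0.0169
t 24.0 travel from home, handle axes [-0.  -0.   1.1] F handle axes [ 1.5 -1.1 -5.7] w 0.0169
```

```bash
python3 -m inch '[{"claw":1,"offset":[0.5,0,0],"rot":[0,0,0]},{"claw":1,"offset":[0.5,0,0],"rot":[0,0,0]},{"claw":1,"offset":[0.5,0,0],"rot":[0,0,0]},{"claw":1,"offset":[0,0,0],"rot":[0,0,0]},{"claw":1,"offset":[0,0,0],"rot":[0,0,0]}]'
python3 -c "
from tr import *
tr()"
```

```text
t: 24.5
tool_pos: [0.5805, 0.1938, 0.1855]
ee_rot: [-0.009, 1.046, 0.211]
ft_force: [-0.3, -0.6, 1.7]
width: 0.0171
t 24.5 travel from home, handle axes [-0.  -0.   0.1] F handle axes [ 0.5 -0.5  1.7] w 0.0171
```

```bash
python3 -m inch '[{"claw":0.4,"offset":[0.5,0,0],"rot":[0,0,0]},{"claw":0.1,"offset":[0,0,0],"rot":[0,0,0]},{"claw":-0.2,"offset":[0,0,0],"rot":[0,0,0]},{"claw":-0.3,"offset":[0,0,0],"rot":[0,0,0]},{"claw":-0.3,"offset":[0,0,0],"rot":[0,0,0]},{"claw":-0.3,"offset":[-5,0,0],"rot":[0,0,0]},{"claw":-0.3,"offset":[-10,0,0],"rot":[0,0,0]},{"claw":-0.3,"offset":[-15,0,0],"rot":[0,0,0]},{"claw":-0.3,"offset":[-20,0,0],"rot":[0,0,0]},{"claw":-0.3,"offset":[-20,0,0],"rot":[0,0,0]},{"claw":-0.3,"offset":[-20,0,0],"rot":[0,0,0]},{"claw":-0.3,"offset":[-15,0,0],"rot":[0,0,0]}]'
python3 -m inch '[{"claw":-0.3,"offset":[-15,0,-10],"rot":[0,0,0]},{"claw":-0.3,"offset":[-10,0,-10],"rot":[0,0,0]},{"claw":-0.3,"offset":[0,0,0],"rot":[0,0,0]},{"claw":-0.3,"offset":[0,0,0],"rot":[0,0,0]}]'
python3 - <<'E'
from tr import *
tr()
f,c=cam("scene","z_scene");crop(f,330,140,450,265,5,"z_1")
f,c=cam("side","z_side");crop(f,290,100,410,245,5,"z_2")
E
```

```text
t: 25.7
tool_pos: [0.5286, 0.1827, 0.2774]
ee_rot: [-0.009, 1.045, 0.211]
ft_force: [0.5, 0.5, 0.1]
width: 0.0556
t: 26.1
tool_pos: [0.5002, 0.1763, 0.2874]
ee_rot: [-0.009, 1.046, 0.211]
ft_force: [0.8, -0.3, 0.4]
width: 0.0556
t 26.1 travel from home, handle axes [-20.3   0.4 129.4] F handle axes [ 0.8 -0.4  0. ] w 0.0556
```

View pics/z_1.png

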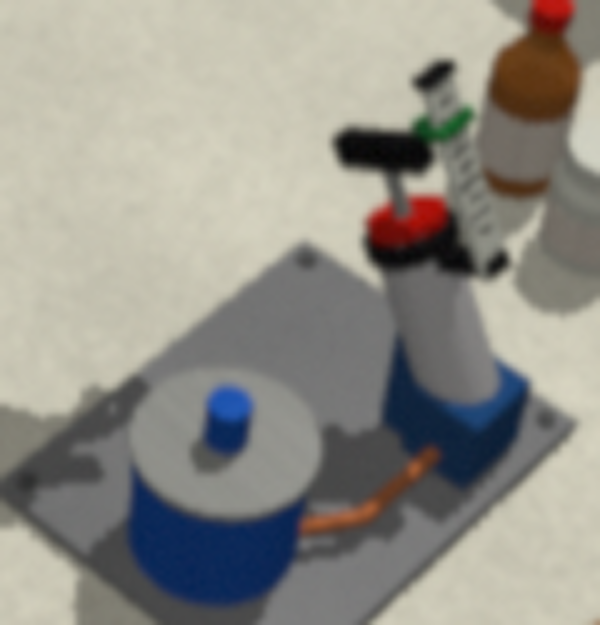

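View pics/z_2.png

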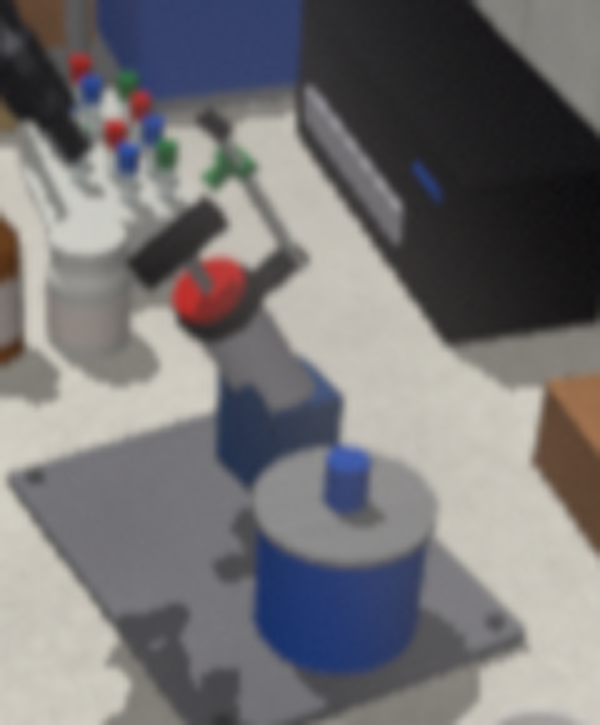

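View pics/z_scene.png

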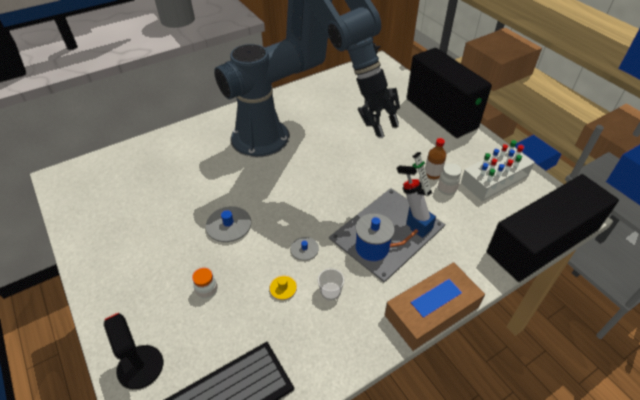

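```bash
cat > f7.py <<'E'
from f5 import *
exec(open("f6.py").read().split("def red")[1].join(["def red",""]).split("for n,rs")[0])
s,e=red("l_wrist",(434,122,486,178),0.0);print("shift",s,e)
def cost2(d,P,bx,tip,aw,xo,bt):
    k=d['k'];z=A[:,2];x=A[:,0]
    m=poly(d,box(O+P*z+xo*x,A,[bx,.03,.008]),1)|poly(d,box(O+P*z+(tip+xo)/2*x,A,[xo-tip,aw,bt]),1)
    ex=poly(d,box(O+(.1-.05)*z+.053*x,A,[.004,.026,.10]),1)|poly(d,box(O+.10*z+.053*x,A,[.012,.032,.016]),1)|poly(d,box(O+.045*z,A,[.064,.018,.022]),1)
    mm=cv2.resize(m.astype(np.float32),None,fx=1/k,fy=1/k,interpolation=cv2.INTER_AREA);e=cv2.resize(ex.astype(np.float32),None,fx=1/k,fy=1/k,interpolation=cv2.INTER_AREA)
    return (((mm-d['m'])**2)*np.clip(1-1.5*e,0,1)).sum(),m
for sh in(s,(2,-.5)):
    d=L("l_wrist",(490,150,555,205),sh,0);d['m']=(d['m']>.4).astype(float);d['k']=4
    r=differential_evolution(lambda v:cost2(d,*v)[0],[(.045,.075),(.006,.022),(.030,.046),(.006,.018),(.053,.059),(.003,.009)],seed=1,maxiter=50,popsize=10)
    print(sh,r.x.round(4),r.fun)
m=cost2(d,*r.x)[1];im=cv2.resize(cv2.imread("pics/l_wrist.png")[150:205,490:555],None,fx=8,fy=8,interpolation=cv2.INTER_CUBIC)
cn,_=cv2.findContours(cv2.resize(m,(520,440),interpolation=cv2.INTER_NEAREST),0,2);cv2.drawContours(im,cn,-1,(255,0,255),1);cv2.imwrite("pics/f7.png",im)
E
python3 f7.py
```

```text
shift [-0.26595402  0.25843143] 3.7606071940964063
[-0.26595402  0.25843143] [0.0684 0.0127 0.035  0.0118 0.0571 0.0069] 130.9400634765625
(2, -0.5) [0.0655 0.0132 0.0345 0.013  0.057  0.0055] 129.243896484375
```

View pics/f7.png

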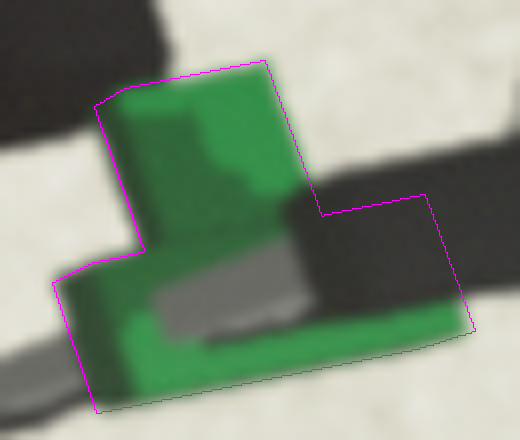

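```bash
python3 - <<'E'
from h import *
a=cv2.imread("pics/k_scene.png").astype(int);b=cv2.imread("pics/z_scene.png").astype(int)
# station and lid unchanged between release and now?
for n,(x0,y0,x1,y1) in dict(lid=(354,210,396,262),pump=(395,150,432,235)).items(): print(n,np.abs(a-b)[y0:y1,x0:x1].mean().round(2))
s=load("z_scene");d=load("z_side")
S=lambda x,y:(330+(x+.5)/5-.5,140+(y+.5)/5-.5);D=lambda x,y:(290+(x+.5)/5-.5,100+(y+.5)/5-.5)
print("knob top",tri([(s,*S(230,403)),(d,*D(349,459))]), "expect z .135")
print(manip.sense()['t'],manip.sign_off())
E
```

```text
lid 5.23
pump 9.46
knob top (array([0.63566544, 0.0477707 , 0.13303549]), [[-0.0, 0.0], [-0.0, -0.0]]) expect z .135
the job is handed in; nothing more can be done
26.2 None
```

The steel lid is on the blue jar and released, and the plunger was drawn out, held and guided back home. I handed the job in at 26.2 s.

- **Lid:** I picked the middle of the three grey lids, which measured about 107 mm across. It made light contact at the height expected for a seated lid, and I let go there. Afterwards the knob top measured 0.133 m, against 0.135 m expected, and the lid looks level in both camera views.
- **Plunger:** I drew the handle out to 65.1 mm, held it steady for about 2.6 s, and brought it back at about 20 mm/s. It was on its stop (0.1 mm from home) before I opened the gripper. The arm ended clear of everything.
- **Pointer reading (not in full agreement):** My estimates of where the green pointer sits ranged from 64.3 to about 68 mm, depending on the camera. I chose 65.1 mm as a compromise, so the collar could have been up to about 3 mm short of the pointer, or slightly past it by about 1 mm.
- **Image-difference check (inconclusive):** I compared the station before and after. It showed some change over the lid (mean 5.2) and the pump (9.5), which I put down to the arm no longer being in view and its shadow having moved. I did not check that further. By eye, the lid, the pointer and the other things on the bench look unmoved.

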